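# Brush out the bore of a cup casting

### The job

Take the long red-handled bore brush from its leaning green rack, stand it head down in the bore of the grey cup casting on the blue fixture and let go of it, then take it again by the upper part of its handle. Brush the bore with three strokes, each more than halfway up the bore and back down to its floor, then stand the brush head down in the yellow pot and let go. Leave the pot upright in its place, and leave the two rollers and the plug gauge alone.

Things in the scene. Friction and masses are not known exactly. Their poses are not given: they have to be found in the camera images.
- brush: Loose bore brush, 230 mm long, about 0.18 kg, round. Origin: centre of the tip of its head; +z along the brush to the handle end. Rigid brass head z = 0 to 65 mm, 45 mm diameter, first 12 mm tapering to 26 mm at the tip. Bare steel shank z = 65 to 121 mm, 12 mm diameter. Red handle z = 121 to 230 mm, 20 mm diameter. Centre of mass about 80 mm from the tip.
- brush_top (a point): Centre of the handle's end face, 230 mm from the tip. At the start the brush leans in the rack 20 degrees off vertical, handle up and away from the rack's front; the shank is free on all sides, the handle from z = 150 mm up is recessed in a trough, so take the shank first.
- rack: Fixed green brush rack, 0.29 m tall, on a dark plate 170 x 100 x 10 mm; origin under it, z up, -x its front (roughly to the robot). Leans 20 degrees back to +x. Ledge under the brush tip at (-45, 0, 42) mm; cheeks 30 mm high beside the head. Handle trough 37 mm wide, z = 150 to 235 mm of the brush, 8 mm proud of its axis. Spine 60 mm behind the shank. Brush comes out to the front.
- casting: Fixed: grey cast cup clamped on a blue plate 120 x 120 x 12 mm; origin under the plate's centre, z up. The cup is 68 mm across (74 mm at the rim flange), rim 105 mm above the bench; round bore 54 mm across and 85 mm deep (60 mm outside near its foot). Two dark clamp blocks, tops at 58 mm, on its +y and -y sides.
- bore_floor (a point): Centre of the bore's flat floor, 20 mm above the bench; z up.
- bore_mouth (a point): Centre of the bore's mouth, level with the rim, 105 mm above the bench.
- pot: Loose yellow steel pot, 0.9 kg, 82 mm across, 93 mm tall, inside 72 mm across and 85 mm deep; origin at the centre of its underside, z up.
- pot_floor (a point): Centre of the pot's inner floor, 8 mm above its underside; z up.
- roller_a: Bystander: upright dark steel roller 36 mm across, 42 mm tall, loose; origin at the centre of its underside.
- roller_b: Bystander: another such roller.
- plug_gauge: Bystander: bright steel plug gauge standing on its 48 mm wide body, 95 mm tall, loose; origin at the centre of its underside.
Mind the look-alikes: they are no part of the job. Of the things that look like the casting, the smallest one is meant.

How it is judged:
By the outcome, as a careful person would: the job done as asked, in the order asked, and still so for the second after the job is handed in, with the robot touching nothing.
It also fails if it takes over 61 s, if anything falls off the work surface, if the arm or the gripper's body presses on something with over 40 N, if the wrist force passes 120 N, or if a joint passes its speed limit or range.

### The arm

A 6-joint arm with a two-finger parallel gripper is mounted at the origin on the work surface. World frame = base frame: x ahead of the robot, y to its left, z up, the work surface at z = 0. Lengths are in m, angles in rad, forces in N, time in s.
With the tool pointing down it reaches from about 0.4 to 0.925 m from the base axis. Payload 12.5 kg.
Tool frame: the origin (TCP) lies between the finger pads; the fingertips stand 8 mm ahead of it and the grasp point (between the pads) lies 11 mm behind it; z points along the fingers, y is the direction in which the jaws open and shut (so a half turn about z gives the same grasp; the last joint's range is limited). The gripper opens to 95 mm and grips with 3 to 60 N. Pads are 20 mm wide; open, the fingers measure 119 mm over their backs; the gripper's body (75 mm by 180 mm) begins 59 mm behind the grasp point.
Start: joints at [-1.447, 0.491, 1.559, -0, 1.092, -0.106], TCP at [0.142, -0.609, 0.223] pointing down, gripper open.
Joint ranges: [-3.1, 3.1], [-0.84, 2.19], [0.05, 2.79], [-1.13, 4.28], [0.06, 2.93], [-2.69, 2.69]. Speed limits (rad/s): [2.22, 2.22, 2.79, 3.14, 3.14, 3.14].

### API

Orientations are given as a unit quaternion [x, y, z, w].
In Python, from rig import robot, camera, camera_model, hand_in gives the robot as it stands. The module is installed in compiled form; this text tells all that it offers.
- The arm moves only by the tool carry_out, never from a script. Its argument "commands" is a list of rows, each an object of numbers: "dx", "dy", "dz": the shift along the tool's x, y, z in m; "turn": the turn about the tool's z in rad; "fingers": the finger opening in m, from 0 to 0.0951. A call has exactly 8 rows; each row is the pose to reach, as a shift and turn from the pose commanded when the call began, along the tool's axes at that moment; what a row does not reach only later rows make up. A row lasts 1/12 s, in which the tool goes at most 41.7 mm and 7.16 degrees, less where a joint would pass 70% of its speed; a pose out of reach is approached as far as the arm can. A call with a gripper value outside its range is refused whole. The fingers move at their own pace and stop on an object; the grip force is fixed at half the most. Time passes only in rows, so rows that repeat a pose let the fingers close, or fill a call up. It gives the time, the measured TCP pose, the force and the opening at its end, in the units of the state.
- robot.observe(): the state, without advancing time (a new reading comes with each control period).
- camera(name): name is "side" or "top"; returns the picture (400x640x3 uint8, red, green, blue); there is no depth.
- camera_model(name): a dict with "vertical_fov" (degrees; the focal length in pixels is half the picture's height over the tangent of half this angle, whatever the lens; pixels are square), "cx", "cy" (the principal point, pixels), "eye" and "rotation" of the camera in the world. Camera axes: x right, y up, looking along -z (the intrinsics and any distortion apply to the point x, -y, -z); pixel columns grow to the right and rows downward; lengths in m; the calibration is good to about 2 mm. A picture is of the moment at which its call begins. camera_model takes no time and is no camera call.
- hand_in(): hands the job in, once; it reports no verdict.
The state is a dict: "clock": time; "q": joint angles; "dq": joint speeds; "joint_efforts": joint torques, N m; "eef_pos": TCP position; "tool_rot": TCP orientation; "contact_force": force on the tool from outside, world axes, zero at the start; "ft_torque": the same for the moment, N m; "grip_width": opening from 0.0 (shut) to 1.0 (fully open).
Only numpy, scipy, OpenCV 4.12 (cv2) and the standard library are available. Lean on these libraries where they do the work, as an engineer would, in place of code of your own. Each camera call takes 0.05 s, during which the arm holds its last target.

## Working session

There is one attempt and no reset: what is moved stays moved. The work goes in short steps, Python scripts to look and compute and a tool call to move; the robot and the scene stay as the last step left them, time stands still between calls to the robot, and variables do not carry over. Pictures are saved under pics/ and viewed, and the job is handed in when it is done.

Besides the shell and the picture viewer there is one more tool, called after ">>>" by a JSON object that holds its "fn" and its "kwargs". carry_out: Moves the arm, as the interface text tells. Its arguments: {"type":"object","properties":{"commands":{"type":"array"}},"required":["commands"]}

```bash
mkdir -p pics; ls; python3 - <<'E'
from rig import robot,camera,camera_model
import cv2
for n in("side","top"):
    cv2.imwrite(f"pics/{n}0.png",camera(n)[:,:,::-1]); print(n,camera_model(n))
print(robot.observe())
E
```

```text
pics
side {'vertical_fov': 44.964331106672134, 'cx': 317.9040076883565, 'cy': 198.2316345400524, 'eye': array([0.33439086, 0.72633873, 1.13441316]), 'rotation': array([-0.03181874,  0.34776074,  0.93404756, -0.07486788])}
top {'vertical_fov': 50.825134079267116, 'cx': 313.40451910031305, 'cy': 188.5748115459219, 'eye': array([ 0.30598419, -0.09802449,  1.45778162]), 'rotation': array([-0.0484039 ,  0.04750606,  0.70981478, -0.70111569])}
{'clock': 0.1, 'q': array([-1.44659440e+00,  4.91481902e-01,  1.55939601e+00, -9.26118255e-06,
        1.09167924e+00, -1.05606416e-01]), 'dq': array([-0.00112968,  0.00026341, -0.00175264, -0.00170352,  0.00117319,
        0.00037307]), 'joint_efforts': array([ 5.43918984e-03, -6.13621259e+01, -2.58607221e+01,  6.94573880e-02,
        4.70410951e-02, -6.86655358e-05]), 'eef_pos': array([ 0.14235979, -0.6083597 ,  0.22212839]), 'tool_rot': array([ 9.93405415e-01,  1.14653604e-01, -8.59175115e-06, -4.82189071e-04]), 'contact_force': array([-0.34288628, -0.09679013, -0.22485332]), 'ft_torque': array([-0.0093435 , -0.00517271,  0.00896297]), 'grip_width': 1.0023865632507927}
```

View pics/side0.png

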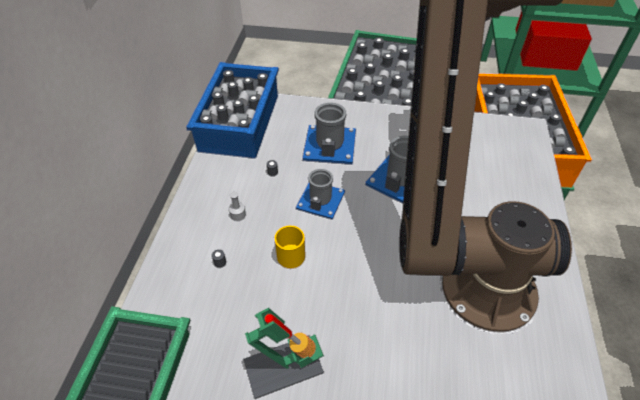

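View pics/top0.png

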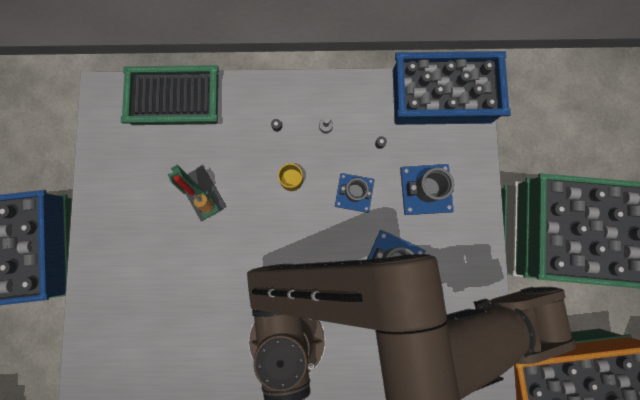

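```bash
cat > h.py <<'E'
import numpy as np, cv2
from scipy.spatial.transform import Rotation as R
from rig import robot,camera,camera_model
def cam(n):
    m=camera_model(n); f=200/np.tan(np.radians(m['vertical_fov']/2)); return m,f,R.from_quat(m['rotation']).as_matrix()
def ray(n,u,v):
    m,f,r=cam(n); d=np.array([(u-m['cx'])/f,-(v-m['cy'])/f,-1]); return m['eye'],r@d
def onz(n,u,v,z):
    e,d=ray(n,u,v); return e+d*(z-e[2])/d[2]
def proj(n,p):
    m,f,r=cam(n); c=(np.asarray(p,float)-m['eye'])@r; return np.array([m['cx']+f*c[...,0]/-c[...,2], m['cy']-f*c[...,1]/-c[...,2]]).T
def tri(a,b):
    (e1,d1),(e2,d2)=ray('side',*a),ray('top',*b)
    A=np.stack([d1,-d2],1); t=np.linalg.lstsq(A,e2-e1,rcond=None)[0]
    p,q=e1+d1*t[0],e2+d2*t[1]; return (p+q)/2,np.linalg.norm(p-q)
def crop(n,src,x,y,w,h,k,out):
    im=cv2.imread(src); c=cv2.resize(im[y:y+h,x:x+w],None,fx=k,fy=k,interpolation=cv2.INTER_CUBIC)
    for i in range(0,w,20): cv2.putText(c,str(x+i),(i*k,10),0,.35,(0,0,255),1); cv2.line(c,(i*k,12),(i*k,16),(0,0,255),1)
    for j in range(0,h,20): cv2.putText(c,str(y+j),(0,j*k+4),0,.35,(0,0,255),1); cv2.line(c,(24,j*k),(28,j*k),(0,0,255),1)
    cv2.imwrite(out,c)
E
python3 - <<'E'
from h import *
crop('top','pics/top0.png',160,110,240,110,3,'pics/tc1.png')
crop('side','pics/side0.png',200,150,160,120,5,'pics/sc1.png')
crop('side','pics/side0.png',230,290,110,110,5,'pics/sc2.png')
crop('top','pics/top0.png',150,150,90,80,7,'pics/tc2.png')
E
```

```text
(no output)
```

View pics/tc1.png

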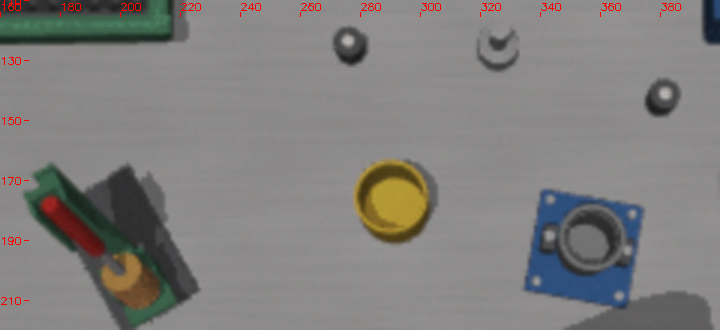

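View pics/sc1.png

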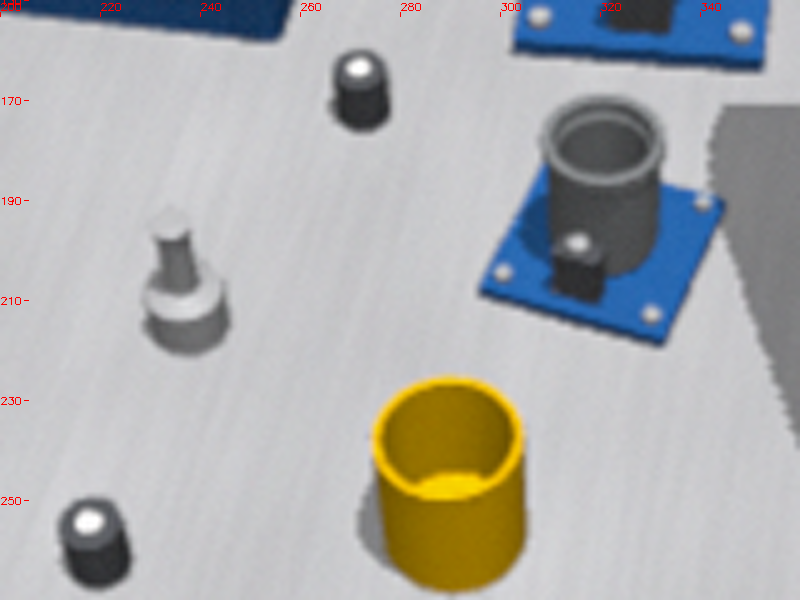

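View pics/sc2.png

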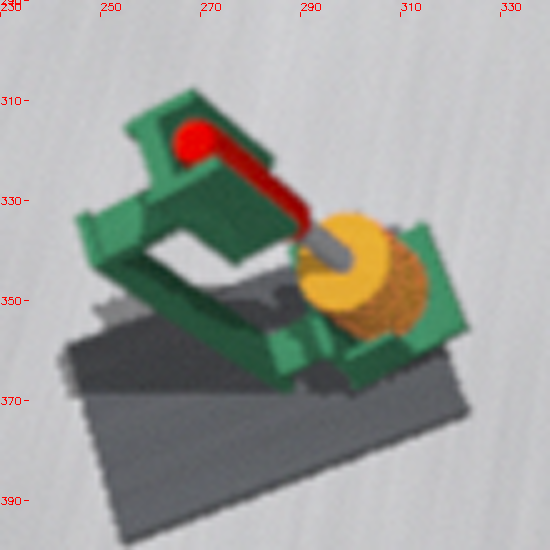

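View pics/tc2.png

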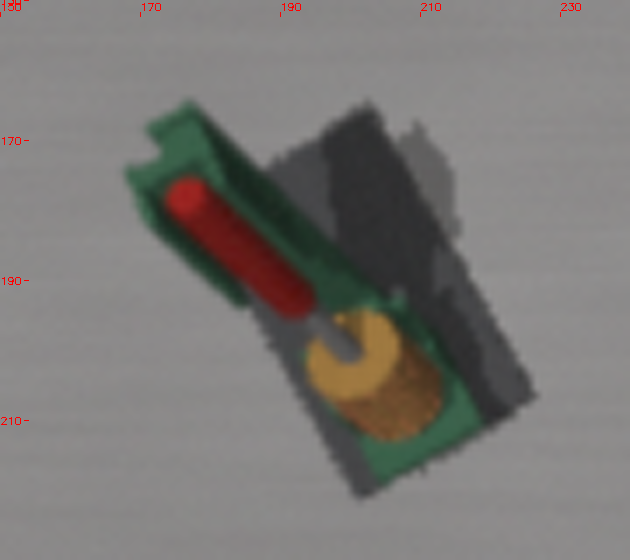

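```bash
python3 - <<'E'
from h import *
np.set_printoptions(precision=4,suppress=True)
t,e=tri((267.3,318),(176.3,177.3)); print('top',t,e)
h,e2=tri((297.5,342),(200.2,200.5)); print('head65',h,e2)
d=t-h; print(np.linalg.norm(d), np.degrees(np.arccos(d[2]/np.linalg.norm(d))), 'yaw',np.degrees(np.arctan2(d[1],d[0])))
print('tip',t-d/np.linalg.norm(d)*.23)
# plate corners (z=.01)
for c in [(242,360),(255,399),(324,372)]: print('side plate',onz('side',*c,.01))
for c in [(201.5,220.5),(226,206.5)]: print('top plate',onz('top',*c,.01))
# casting rim
print('rim side',onz('side',320.2,178.3,.105),'rim top',onz('top',357,189.7,.105))
for c in [(341,174),(374,178.5),(369,211),(335,206.5)]: print('cast plate',onz('top',*c,.012))
print('pot rim', onz('side',289.8,237.5,.093),onz('top',290.8,176,.093))
print('rollers',onz('side',271.8,163.5,.042),onz('side',218.3,254.5,.042),onz('top',277,124.5,.042),onz('top',380.7,142,.042))
print('gauge',onz('side',237,216,.02),onz('top',326,126,.03))
E
```

```text
top [0.5109 0.3004 0.2518] 0.004207511731550476
head65 [0.4605 0.2718 0.0952] 0.006027094355864773
0.1669207773929334 20.301270957624567 yaw 29.677105904469023
tip [0.4415 0.2609 0.0361]
side plate [0.5965 0.2999 0.01  ]
side plate [0.5436 0.3831 0.01  ]
side plate [0.3987 0.2973 0.01  ]
top plate [0.3978 0.2886 0.01  ]
top plate [0.445  0.2051 0.01  ]
rim side [ 0.4921 -0.2287  0.105 ] rim top [ 0.4853 -0.2387  0.105 ]
cast plate [ 0.5535 -0.1941  0.012 ]
cast plate [ 0.5362 -0.3085  0.012 ]
cast plate [ 0.4232 -0.2877  0.012 ]
cast plate [ 0.4402 -0.171   0.012 ]
pot rim [ 0.5395 -0.0137  0.093 ] [ 0.535  -0.0237  0.093 ]
rollers [ 0.6646 -0.3271  0.042 ] [0.7304 0.0366 0.042 ] [0.7251 0.0261 0.042 ] [ 0.6584 -0.3312  0.042 ]
gauge [ 0.7241 -0.1182  0.02  ] [ 0.7211 -0.1441  0.03  ]
```

```bash
python3 - <<'E'
from h import *
print(proj('side',[[0,0,0],[0,0,.02]]),proj('top',[[0,0,0],[0,0,.02]]))
print(camera_model('side').keys())
crop('side','pics/side0.png',400,180,180,160,4,'pics/sb.png')
crop('top','pics/top0.png',230,290,120,110,5,'pics/tb.png')
E
```

```text
[[488.88056412 287.93419448]
 [490.85453193 284.03329489]] [[286.03322587 339.08113477]
 [285.62830655 340.41370333]]
dict_keys(['vertical_fov', 'cx', 'cy', 'eye', 'rotation'])
```

View pics/sb.png

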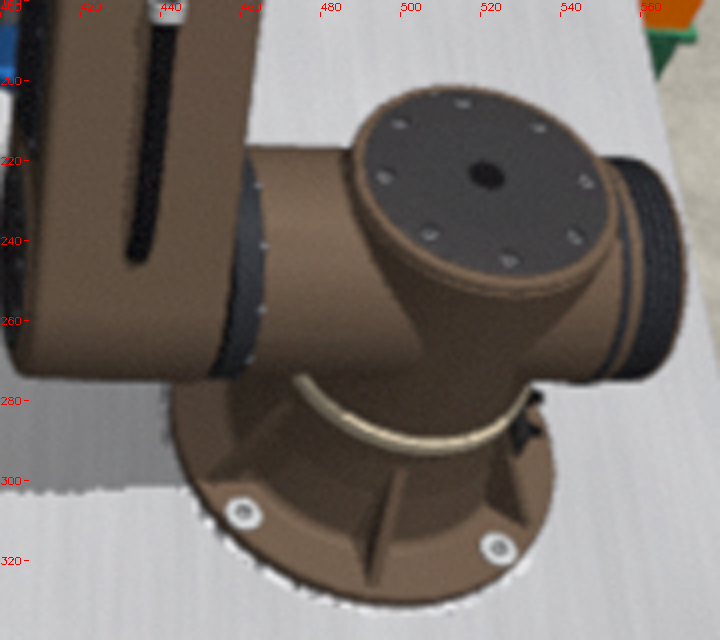

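View pics/tb.png

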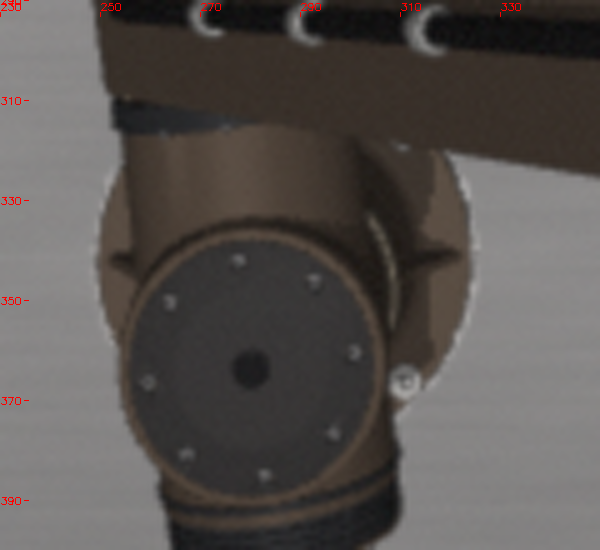

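```bash
python3 - <<'E'
from h import *
np.set_printoptions(precision=4,suppress=True)
a=np.linspace(0,2*np.pi,200)
for r in(.12,.125,.13):
  for z in (0,.015):
    c=np.c_[r*np.cos(a),r*np.sin(a),0*a+z]
    for n in('side','top'):
        p=proj(n,c); print(r,z,n,p.min(0),p.max(0))
for c in [(296.5,207.5),(344.5,191),(332,217.5)]: print('side plate',onz('side',*c,.012))
E
```

```text
0.12 0 side [443.18   250.7149] [535.8988 329.9834]
0.12 0 top [250.032 302.096] [322.039  376.9347]
0.12 0.015 side [444.2393 247.6555] [537.8253 327.2731]
0.12 0.015 top [249.3439 302.6889] [322.1219 378.3525]
0.125 0 side [441.2962 249.2567] [537.8931 331.8542]
0.125 0 top [248.5319 300.5733] [323.5394 378.5312]
0.125 0.015 side [442.3385 246.1925] [539.8426 329.1542]
0.125 0.015 top [247.8278 301.1498] [323.6384 379.9669]
0.13 0 side [439.414  247.8054] [539.8941 333.7351]
0.13 0 top [247.0318 299.0521] [325.0399 380.1293]
0.13 0.015 side [440.4393 244.7364] [541.8635 331.0456]
0.13 0.015 top [246.3115 299.6122] [325.1549 381.583 ]
side plate [ 0.5578 -0.1843  0.012 ]
side plate [ 0.423  -0.2732  0.012 ]
side plate [ 0.4463 -0.1628  0.012 ]
```

```bash
cat >> h.py <<'E'
def go(p,yaw=None):
    s=robot.observe(); r=R.from_quat(s['tool_rot']); d=r.inv().apply(np.array(p)-s['eef_pos'])
    x=r.as_matrix()[:,0]; y0=np.degrees(np.arctan2(x[1],x[0]))
    t=0 if yaw is None else -np.radians((yaw-y0+180)%360-180)
    print('d',np.round(d,4),'turn',round(t,4),'yaw0',round(y0,2),'len',round(np.linalg.norm(d),3),'t',s['clock'])
def st():
    s=robot.observe(); r=R.from_quat(s['tool_rot']).as_matrix()
    print('t',s['clock'],'pos',np.round(s['eef_pos'],4),'x',np.round(r[:,0],3),'z',np.round(r[:,2],4),'q',np.round(s['q'],3),'F',np.round(s['contact_force'],2),'T',np.round(s['ft_torque'],2),'w',round(s['grip_width']*95.1,1))
E
python3 -c "
from h import *
go([.36,-.48,.42])"
```

```text
d [ 0.2412 -0.0756 -0.1978] turn 0 yaw0 13.17 len 0.321 t 0.1
```

>>> {"fn": "carry_out", "kwargs": {"commands": [{"dx":0,"dy":0,"dz":-0.04},{"dx":0,"dy":0,"dz":-0.08},{"dx":0.02,"dy":0,"dz":-0.115},{"dx":0.05,"dy":-0.01,"dz":-0.14},{"dx":0.085,"dy":-0.02,"dz":-0.16},{"dx":0.12,"dy":-0.03,"dz":-0.175},{"dx":0.155,"dy":-0.045,"dz":-0.19},{"dx":0.195,"dy":-0.06,"dz":-0.195}]}}

```text
$.commands[0]: bad value
```

```bash
python3 -c "
from h import *
st();go([.56,-.22,.43]);go([.6,.1,.43],29.5)"
```

```text
t 0.1 pos [ 0.1424 -0.6084  0.2221] x [0.974 0.228 0.   ] z [-1.e-04  1.e-03 -1.e+00] q [-1.447  0.491  1.559 -0.     1.092 -0.106] F [-0.34 -0.1  -0.22] T [-0.01 -0.01  0.01] w 95.3
d [ 0.4951 -0.2832 -0.2076] turn 0 yaw0 13.17 len 0.607 t 0.1
d [ 0.607  -0.5857 -0.2073] turn -0.2851 yaw0 13.17 len 0.869 t 0.1
```

>>> {"fn": "carry_out", "kwargs": {"commands": [{"dx":0.0,"dy":0.0,"dz":-0.04,"turn":0.0,"fingers":0.095},{"dx":0.0,"dy":0.0,"dz":-0.08,"turn":0.0,"fingers":0.095},{"dx":0.02,"dy":0.0,"dz":-0.115,"turn":0.0,"fingers":0.095},{"dx":0.05,"dy":-0.01,"dz":-0.14,"turn":0.0,"fingers":0.095},{"dx":0.085,"dy":-0.02,"dz":-0.16,"turn":0.0,"fingers":0.095},{"dx":0.12,"dy":-0.03,"dz":-0.175,"turn":0.0,"fingers":0.095},{"dx":0.155,"dy":-0.045,"dz":-0.19,"turn":0.0,"fingers":0.095},{"dx":0.19,"dy":-0.06,"dz":-0.2,"turn":0.0,"fingers":0.095}]}}

```text
clock: 0.77
eef_pos: [0.315, -0.5058, 0.4238]
tool_rot: [0.993, 0.114, 0.0, 0.0]
contact_force: [0.0, -1.1, 0.8]
grip_width: 0.998
```

```bash
python3 -c "
from h import *
st();go([.56,-.22,.43]);go([.6,.1,.43],29.5)"
```

```text
t 0.7667 pos [ 0.315  -0.5058  0.4238] x [0.974 0.227 0.   ] z [ 4.e-04 -9.e-04 -1.e+00] q [-1.125  0.319  1.308 -0.     1.513  0.217] F [ 0.04 -1.07  0.76] T [-0.02 -0.04 -0.05] w 94.9
d [ 0.3036 -0.2226 -0.0063] turn 0 yaw0 13.15 len 0.377 t 0.7667
d [ 0.4154 -0.5251 -0.0066] turn -0.2854 yaw0 13.15 len 0.67 t 0.7667
```

>>> {"fn": "carry_out", "kwargs": {"commands": [{"dx":0.033,"dy":-0.024,"dz":0.0,"turn":0.0,"fingers":0.095},{"dx":0.066,"dy":-0.048,"dz":0.0,"turn":0.0,"fingers":0.095},{"dx":0.099,"dy":-0.072,"dz":0.0,"turn":0.0,"fingers":0.095},{"dx":0.132,"dy":-0.096,"dz":0.0,"turn":-0.06,"fingers":0.095},{"dx":0.165,"dy":-0.12,"dz":0.0,"turn":-0.12,"fingers":0.095},{"dx":0.198,"dy":-0.144,"dz":0.0,"turn":-0.18,"fingers":0.095},{"dx":0.231,"dy":-0.168,"dz":0.0,"turn":-0.24,"fingers":0.095},{"dx":0.26,"dy":-0.195,"dz":0.0,"turn":-0.285,"fingers":0.095}]}}

```text
clock: 1.43
eef_pos: [0.5237, -0.2561, 0.4222]
tool_rot: [0.967, 0.256, -0.0, -0.0]
contact_force: [0.2, 1.2, 0.4]
grip_width: 1.002
```

```bash
python3 -c "
from h import *
st();go([.6,.1,.43],29.5);go([.6,.34,.43],29.5)"
```

```text
t 1.4333 pos [ 0.5237 -0.2561  0.4222] x [ 0.869  0.495 -0.   ] z [-6.e-04  3.e-04 -1.e+00] q [-0.568  0.298  1.342 -0.     1.502  0.485] F [0.21 1.21 0.37] T [-0.02 -0.03  0.01] w 95.3
d [ 0.2426 -0.2716 -0.0078] turn 0.0032 yaw0 29.68 len 0.364 t 1.4333
d [ 0.3614 -0.4801 -0.0077] turn 0.0032 yaw0 29.68 len 0.601 t 1.4333
```

>>> {"fn": "carry_out", "kwargs": {"commands": [{"dx":0.027,"dy":-0.031,"dz":0.0,"turn":0.0,"fingers":0.095},{"dx":0.054,"dy":-0.062,"dz":0.0,"turn":0.0,"fingers":0.095},{"dx":0.081,"dy":-0.093,"dz":0.0,"turn":0.0,"fingers":0.095},{"dx":0.108,"dy":-0.124,"dz":0.0,"turn":0.0,"fingers":0.095},{"dx":0.135,"dy":-0.155,"dz":0.0,"turn":0.0,"fingers":0.095},{"dx":0.162,"dy":-0.186,"dz":0.0,"turn":0.0,"fingers":0.095},{"dx":0.189,"dy":-0.217,"dz":0.0,"turn":0.0,"fingers":0.095},{"dx":0.215,"dy":-0.248,"dz":0.0,"turn":0.0,"fingers":0.095}]}}

```text
clock: 2.1
eef_pos: [0.5875, 0.0661, 0.4224]
tool_rot: [0.967, 0.255, -0.0, -0.0]
contact_force: [1.2, 0.2, -0.0]
grip_width: 0.995
```

```bash
python3 - <<'E'
from h import *
st();go([.7,.35,.43],29.5)
for n in("side","top"): cv2.imwrite(f"pics/{n}1.png",camera(n)[:,:,::-1])
E
```

```text
t 2.1 pos [0.5875 0.0661 0.4224] x [ 0.87   0.492 -0.   ] z [-4.e-04 -1.e-04 -1.e+00] q [ 0.     0.312  1.322 -0.     1.508  1.056] F [ 1.17  0.22 -0.01] T [-0.01  0.01 -0.03] w 94.6
d [ 0.2377 -0.1917 -0.0077] turn -0.0001 yaw0 29.5 len 0.306 t 2.1
```

View pics/side1.png

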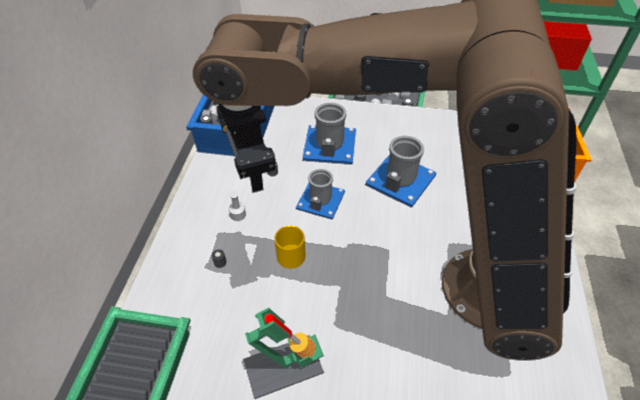

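View pics/top1.png

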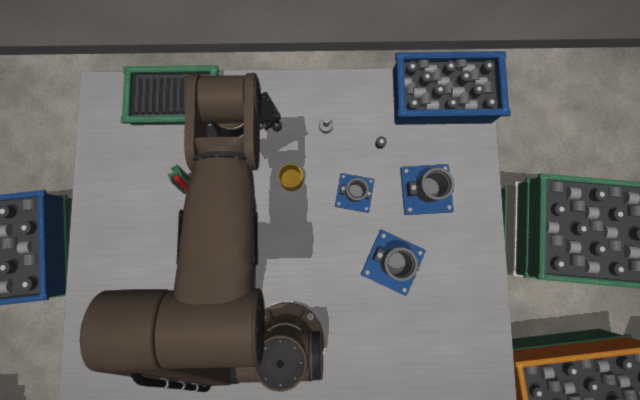

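```bash
python3 - <<'E'
from h import *
crop('side','pics/side1.png',190,80,110,120,6,'pics/sc3.png')
crop('top','pics/top1.png',220,70,80,80,6,'pics/tc3.png')
p=np.array([.5875,.0661,.4224])
print(proj('side',[p-[0,0,.008],p+[0,0,.011],p+[0,0,.07]]),proj('top',[p,p+[0,0,.07]]))
E
```

```text
[[251.3479025  173.1809707 ]
 [250.30750307 166.70890183]
 [246.87397026 145.34973913]] [[247.98010813 134.46276873]
 [243.35596529 126.68094245]]
```

View pics/sc3.png

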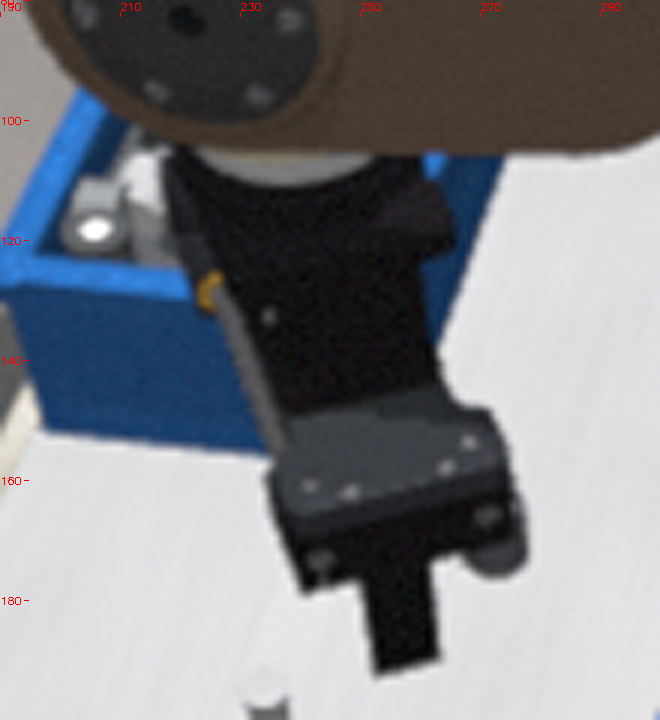

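View pics/tc3.png

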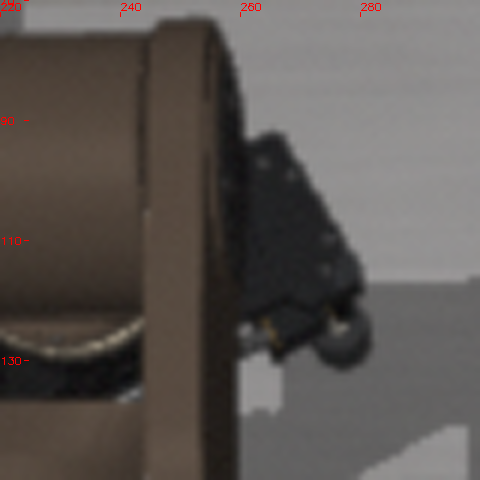

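```bash
python3 - <<'E'
from h import *
r=R.from_quat(robot.observe()['tool_rot']).as_matrix();p=robot.observe()['eef_pos']
# outer face bottom corners of near finger
for sx in(-.01,.01): print(proj('side',p+r@[sx,-.0595,.008]), proj('side',p+r@[sx,-.0475,.008]))
# body bottom corners: 59+11=70 behind TCP
for sx in(-.0375,.0375):
  for sy in(-.09,.09): print(sx,sy,proj('side',p+r@[sx,sy,-.07]),proj('top',p+r@[sx,sy,-.07]))
E
```

```text
[263.69655144 193.16242989] [262.01974823 188.98124007]
[253.99335804 195.85362477] [252.38309767 191.63249277]
-0.0375 -0.09 [278.7504446  172.69746991] [216.48115421 159.00057562]
-0.0375 0.09 [252.7338758 114.2437432] [283.17482175 121.15652603]
0.0375 -0.09 [239.16216211 183.36536494] [201.22400908 132.13671669]
0.0375 0.09 [217.15960578 122.71736108] [267.51663551  94.95369745]
```

```bash
python3 - <<'E'
from h import *
np.set_printoptions(precision=4,suppress=True)
C=np.array([1,3.2])
t,e=tri(np.array((267.3,318))+C,(176.3,177.3)); print('top',t,e)
h,e2=tri(np.array((297.5,342))+C,(200.2,200.5)); print('head65',h,e2)
d=t-h; print(np.linalg.norm(d), np.degrees(np.arccos(d[2]/np.linalg.norm(d))), 'yaw',np.degrees(np.arctan2(d[1],d[0])))
print('tip',t-d/np.linalg.norm(d)*.23)
for c in [(242,360),(255,399),(324,372)]: print('side plate',onz('side',*(C+c),.01))
print('rim side',onz('side',*(C+(320.2,178.3)),.105))
print('pot rim', onz('side',*(C+(289.8,237.5)),.093))
E
```

```text
top [0.5106 0.303  0.2437] 0.0009607976080525183
head65 [0.4599 0.2744 0.0851] 0.002489570109464738
0.168943710787598 20.13487197410753 yaw 29.366131981868488
tip [0.4416 0.2641 0.0277]
side plate [0.5921 0.3071 0.01  ]
side plate [0.5396 0.3896 0.01  ]
side plate [0.3953 0.3043 0.01  ]
rim side [ 0.4872 -0.2166  0.105 ]
pot rim [ 0.5348 -0.0038  0.093 ]
```

>>> {"fn": "carry_out", "kwargs": {"commands": [{"dx":0.03,"dy":-0.025,"dz":0.0,"turn":0.0,"fingers":0.095},{"dx":0.06,"dy":-0.05,"dz":0.0,"turn":0.0,"fingers":0.095},{"dx":0.09,"dy":-0.075,"dz":0.0,"turn":0.0,"fingers":0.095},{"dx":0.12,"dy":-0.1,"dz":0.0,"turn":0.0,"fingers":0.095},{"dx":0.15,"dy":-0.125,"dz":0.0,"turn":0.0,"fingers":0.095},{"dx":0.18,"dy":-0.15,"dz":0.0,"turn":0.0,"fingers":0.095},{"dx":0.21,"dy":-0.175,"dz":0.0,"turn":0.0,"fingers":0.095},{"dx":0.24,"dy":-0.19,"dz":0.0,"turn":0.0,"fingers":0.095}]}}

```text
clock: 2.87
eef_pos: [0.7026, 0.3499, 0.4225]
tool_rot: [0.967, 0.255, -0.0, -0.0]
contact_force: [0.4, -0.4, 0.9]
grip_width: 0.998
```

```bash
python3 - <<'E'
from h import *
np.set_printoptions(precision=4,suppress=True)
C=np.array([-1,-2.8])
t,e=tri(np.array((267.3,318))+C,(176.3,177.3)); print('top',t,e)
h,e2=tri(np.array((297.5,342))+C,(200.2,200.5)); print('head65',h,e2)
d=t-h; print(np.linalg.norm(d), np.degrees(np.arccos(d[2]/np.linalg.norm(d))), 'yaw',np.degrees(np.arctan2(d[1],d[0])))
print('tip',t-d/np.linalg.norm(d)*.23)
for c in [(242,360),(255,399),(324,372)]: print('side plate',onz('side',*(C+c),.01))
print('rim side',onz('side',*(C+(320.2,178.3)),.105))
print('pot rim', onz('side',*(C+(289.8,237.5)),.093))
st()
for n in("side","top"): cv2.imwrite(f"pics/{n}2.png",camera(n)[:,:,::-1])
E
```

```text
top [0.5112 0.2983 0.2588] 0.0072656425674174725
head65 [0.4612 0.2695 0.104 ] 0.00936849617917913
0.1651796809767336 20.442237430727857 yaw 29.955996151643742
tip [0.4416 0.2582 0.0433]
side plate [0.6007 0.2936 0.01  ]
side plate [0.5473 0.3774 0.01  ]
side plate [0.4021 0.2911 0.01  ]
rim side [ 0.4968 -0.2394  0.105 ]
pot rim [ 0.544  -0.0224  0.093 ]
t 2.8667 pos [0.7026 0.3499 0.4225] x [ 0.87   0.493 -0.   ] z [-0.0003  0.     -1.    ] q [0.378 0.683 0.7   0.    1.759 1.433] F [ 0.4  -0.44  0.88] T [ 0.04  0.   -0.04] w 94.9
```

View pics/side2.png

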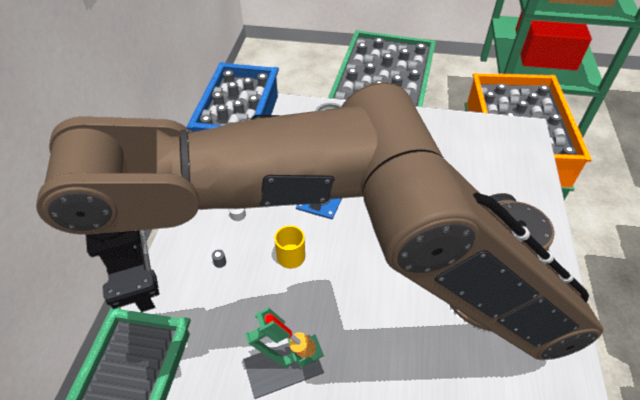

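View pics/top2.png

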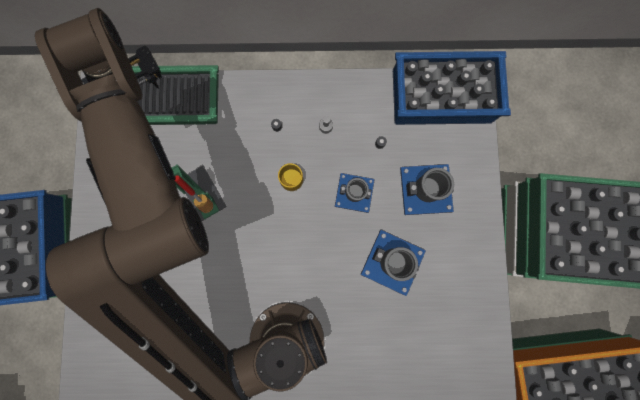

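>>> {"fn": "carry_out", "kwargs": {"commands": [{"dx":0.04,"dy":0.0,"dz":0.0,"turn":0.0,"fingers":0.095},{"dx":0.08,"dy":0.0,"dz":0.0,"turn":0.0,"fingers":0.095},{"dx":0.12,"dy":0.0,"dz":0.0,"turn":0.0,"fingers":0.095},{"dx":0.16,"dy":0.0,"dz":0.0,"turn":0.0,"fingers":0.095},{"dx":0.2,"dy":0.0,"dz":0.0,"turn":0.0,"fingers":0.095},{"dx":0.24,"dy":0.0,"dz":0.0,"turn":0.0,"fingers":0.095},{"dx":0.28,"dy":0.0,"dz":0.0,"turn":0.0,"fingers":0.095},{"dx":0.32,"dy":0.0,"dz":0.0,"turn":0.0,"fingers":0.095}]}}

```text
clock: 3.63
eef_pos: [0.8072, 0.4113, 0.3723]
tool_rot: [0.967, 0.254, 0.015, -0.003]
contact_force: [-0.3, 0.3, 0.4]
grip_width: 0.997
```

```bash
python3 - <<'E'
from h import *
st()
E
```

```text
t 3.6333 pos [0.8072 0.4113 0.3723] x [0.87  0.492 0.031] z [ 0.0282  0.0137 -0.9995] q [3.980e-01 1.052e+00 4.700e-02 2.000e-03 2.011e+00 1.455e+00] F [-0.32  0.28  0.39] T [-0.03 -0.03 -0.02] w 94.8
```

>>> {"fn": "carry_out", "kwargs": {"commands": [{"dx":-0.03,"dy":0.0,"dz":0.0,"turn":0.0,"fingers":0.095},{"dx":-0.06,"dy":0.0,"dz":0.0,"turn":0.0,"fingers":0.095},{"dx":-0.09,"dy":0.0,"dz":0.0,"turn":0.0,"fingers":0.095},{"dx":-0.1,"dy":0.0,"dz":0.0,"turn":0.0,"fingers":0.095},{"dx":-0.1,"dy":0.0,"dz":0.0,"turn":0.0,"fingers":0.095},{"dx":-0.1,"dy":0.0,"dz":0.0,"turn":0.0,"fingers":0.095},{"dx":-0.1,"dy":0.0,"dz":0.0,"turn":0.0,"fingers":0.095},{"dx":-0.1,"dy":0.0,"dz":0.0,"turn":0.0,"fingers":0.095}]}}

```text
clock: 4.3
eef_pos: [0.7205, 0.3626, 0.3695]
tool_rot: [0.967, 0.255, 0.015, -0.003]
contact_force: [0.7, -0.1, -0.3]
grip_width: 0.997
```

```bash
python3 - <<'E'
from h import *
st()
E
```

```text
t 4.3 pos [0.7205 0.3626 0.3695] x [0.87  0.492 0.03 ] z [ 0.0273  0.0133 -0.9995] q [0.384 0.71  0.776 0.002 1.625 1.44 ] F [ 0.74 -0.13 -0.3 ] T [-0.01 -0.03  0.02] w 94.8
```

>>> {"fn": "carry_out", "kwargs": {"commands": [{"dx":0.036,"dy":0.0,"dz":-0.02,"turn":0.0,"fingers":0.095},{"dx":0.072,"dy":0.0,"dz":-0.04,"turn":0.0,"fingers":0.095},{"dx":0.108,"dy":0.0,"dz":-0.06,"turn":0.0,"fingers":0.095},{"dx":0.144,"dy":0.0,"dz":-0.08,"turn":0.0,"fingers":0.095},{"dx":0.18,"dy":0.0,"dz":-0.1,"turn":0.0,"fingers":0.095},{"dx":0.216,"dy":0.0,"dz":-0.12,"turn":0.0,"fingers":0.095},{"dx":0.252,"dy":0.0,"dz":-0.14,"turn":0.0,"fingers":0.095},{"dx":0.288,"dy":0.0,"dz":-0.16,"turn":0.0,"fingers":0.095}]}}

```text
clock: 4.97
eef_pos: [0.7892, 0.4066, 0.4192]
tool_rot: [0.967, 0.255, 0.027, -0.006]
contact_force: [-0.5, -0.4, 0.6]
grip_width: 1.0
```

```bash
python3 - <<'E'
from h import *
st()
E
```

```text
t 4.9667 pos [0.7892 0.4066 0.4192] x [0.869 0.492 0.055] z [ 0.0489  0.0247 -0.9985] q [0.4   0.999 0.047 0.004 2.04  1.458] F [-0.52 -0.43  0.62] T [-0.04 -0.03 -0.  ] w 95.1
```

>>> {"fn": "carry_out", "kwargs": {"commands": [{"dx":0.8,"dy":0.0,"dz":-0.45,"turn":0.0,"fingers":0.095},{"dx":0.8,"dy":0.0,"dz":-0.45,"turn":0.0,"fingers":0.095},{"dx":0.8,"dy":0.0,"dz":-0.45,"turn":0.0,"fingers":0.095},{"dx":0.8,"dy":0.0,"dz":-0.45,"turn":0.0,"fingers":0.095},{"dx":0.8,"dy":0.0,"dz":-0.45,"turn":0.0,"fingers":0.095},{"dx":0.8,"dy":0.0,"dz":-0.45,"turn":0.0,"fingers":0.095},{"dx":0.8,"dy":0.0,"dz":-0.45,"turn":0.0,"fingers":0.095},{"dx":0.8,"dy":0.0,"dz":-0.45,"turn":0.0,"fingers":0.095}]}}

```text
clock: 5.63
eef_pos: [0.7846, 0.4135, 0.433]
tool_rot: [0.966, 0.254, 0.039, -0.009]
contact_force: [-0.5, 0.4, 0.8]
grip_width: 1.0
```

```bash
python3 - <<'E'
from h import *
st()
E
```

```text
t 5.6333 pos [0.7846 0.4135 0.433 ] x [0.868 0.491 0.08 ] z [ 0.071   0.0365 -0.9968] q [0.409 0.984 0.047 0.006 2.031 1.468] F [-0.47  0.45  0.82] T [-0.04 -0.03 -0.07] w 95.1
```

>>> {"fn": "carry_out", "kwargs": {"commands": [{"dx":0.8,"dy":0.0,"dz":-0.2,"turn":0.0,"fingers":0.095},{"dx":0.8,"dy":0.0,"dz":-0.2,"turn":0.0,"fingers":0.095},{"dx":0.8,"dy":0.0,"dz":-0.2,"turn":0.0,"fingers":0.095},{"dx":0.8,"dy":0.0,"dz":-0.2,"turn":0.0,"fingers":0.095},{"dx":0.8,"dy":0.0,"dz":-0.2,"turn":0.0,"fingers":0.095},{"dx":0.8,"dy":0.0,"dz":-0.2,"turn":0.0,"fingers":0.095},{"dx":0.8,"dy":0.0,"dz":-0.2,"turn":0.0,"fingers":0.095},{"dx":0.8,"dy":0.0,"dz":-0.2,"turn":0.0,"fingers":0.095}]}}

```text
clock: 6.3
eef_pos: [0.8071, 0.4332, 0.3927]
tool_rot: [0.966, 0.254, 0.052, -0.012]
contact_force: [-0.4, -0.3, -0.4]
grip_width: 0.997
```

```bash
python3 - <<'E'
from h import *
st()
E
```

```text
t 6.3 pos [0.8071 0.4332 0.3927] x [0.865 0.49  0.106] z [ 0.094   0.049  -0.9944] q [0.419 1.03  0.048 0.007 1.957 1.478] F [-0.37 -0.28 -0.42] T [-0.03 -0.02 -0.02] w 94.8
```

>>> {"fn": "carry_out", "kwargs": {"commands": [{"dx":0.8,"dy":0.0,"dz":-0.3,"turn":0.0,"fingers":0.095},{"dx":0.8,"dy":0.0,"dz":-0.3,"turn":0.0,"fingers":0.095},{"dx":0.8,"dy":0.0,"dz":-0.3,"turn":0.0,"fingers":0.095},{"dx":0.8,"dy":0.0,"dz":-0.3,"turn":0.0,"fingers":0.095},{"dx":0.8,"dy":0.0,"dz":-0.3,"turn":0.0,"fingers":0.095},{"dx":0.8,"dy":0.0,"dz":-0.3,"turn":0.0,"fingers":0.095},{"dx":0.8,"dy":0.0,"dz":-0.3,"turn":0.0,"fingers":0.095},{"dx":0.8,"dy":0.0,"dz":-0.3,"turn":0.0,"fingers":0.095}]}}

```text
clock: 6.97
eef_pos: [0.8115, 0.4413, 0.3928]
tool_rot: [0.965, 0.254, 0.065, -0.015]
contact_force: [0.5, -0.4, -0.5]
grip_width: 0.997
```

>>> {"fn": "carry_out", "kwargs": {"commands": [{"dx":0.8,"dy":0.0,"dz":-0.3,"turn":0.0,"fingers":0.095},{"dx":0.8,"dy":0.0,"dz":-0.3,"turn":0.0,"fingers":0.095},{"dx":0.8,"dy":0.0,"dz":-0.3,"turn":0.0,"fingers":0.095},{"dx":0.8,"dy":0.0,"dz":-0.3,"turn":0.0,"fingers":0.095},{"dx":0.8,"dy":0.0,"dz":-0.3,"turn":0.0,"fingers":0.095},{"dx":0.8,"dy":0.0,"dz":-0.3,"turn":0.0,"fingers":0.095},{"dx":0.8,"dy":0.0,"dz":-0.3,"turn":0.0,"fingers":0.095},{"dx":0.8,"dy":0.0,"dz":-0.3,"turn":0.0,"fingers":0.095}]}}

```text
clock: 7.63
eef_pos: [0.8139, 0.4469, 0.3987]
tool_rot: [0.964, 0.254, 0.079, -0.018]
contact_force: [0.4, -0.8, -0.4]
grip_width: 0.996
```

```bash
python3 - <<'E'
from h import *
st()
E
```

```text
t 7.6333 pos [0.8139 0.4469 0.3987] x [0.859 0.486 0.161] z [ 0.1426  0.0755 -0.9869] q [0.428 1.025 0.048 0.01  1.906 1.488] F [ 0.4  -0.82 -0.39] T [-0.11  0.08 -0.03] w 94.8
```

>>> {"fn": "carry_out", "kwargs": {"commands": [{"dx":0.8,"dy":0.0,"dz":-0.25,"turn":0.0,"fingers":0.095},{"dx":0.8,"dy":0.0,"dz":-0.25,"turn":0.0,"fingers":0.095},{"dx":0.8,"dy":0.0,"dz":-0.25,"turn":0.0,"fingers":0.095},{"dx":0.8,"dy":0.0,"dz":-0.25,"turn":0.0,"fingers":0.095},{"dx":0.8,"dy":0.0,"dz":-0.25,"turn":0.0,"fingers":0.095},{"dx":0.8,"dy":0.0,"dz":-0.25,"turn":0.0,"fingers":0.095},{"dx":0.8,"dy":0.0,"dz":-0.25,"turn":0.0,"fingers":0.095},{"dx":0.8,"dy":0.0,"dz":-0.25,"turn":0.0,"fingers":0.095}]}}

```text
clock: 8.3
eef_pos: [0.82, 0.4537, 0.3975]
tool_rot: [0.963, 0.253, 0.092, -0.022]
contact_force: [-0.1, -0.3, -0.2]
grip_width: 0.996
```

>>> {"fn": "carry_out", "kwargs": {"commands": [{"dx":0.8,"dy":0.0,"dz":-0.25,"turn":0.0,"fingers":0.095},{"dx":0.8,"dy":0.0,"dz":-0.25,"turn":0.0,"fingers":0.095},{"dx":0.8,"dy":0.0,"dz":-0.25,"turn":0.0,"fingers":0.095},{"dx":0.8,"dy":0.0,"dz":-0.25,"turn":0.0,"fingers":0.095},{"dx":0.8,"dy":0.0,"dz":-0.25,"turn":0.0,"fingers":0.095},{"dx":0.8,"dy":0.0,"dz":-0.25,"turn":0.0,"fingers":0.095},{"dx":0.8,"dy":0.0,"dz":-0.25,"turn":0.0,"fingers":0.095},{"dx":0.8,"dy":0.0,"dz":-0.25,"turn":0.0,"fingers":0.095}]}}

```text
clock: 8.97
eef_pos: [0.8234, 0.4582, 0.4033]
tool_rot: [0.961, 0.253, 0.106, -0.025]
contact_force: [-0.4, 0.4, 0.7]
grip_width: 1.0
```

>>> {"fn": "carry_out", "kwargs": {"commands": [{"dx":0.8,"dy":0.0,"dz":-0.25,"turn":0.0,"fingers":0.095},{"dx":0.8,"dy":0.0,"dz":-0.25,"turn":0.0,"fingers":0.095},{"dx":0.8,"dy":0.0,"dz":-0.25,"turn":0.0,"fingers":0.095},{"dx":0.8,"dy":0.0,"dz":-0.25,"turn":0.0,"fingers":0.095},{"dx":0.8,"dy":0.0,"dz":-0.25,"turn":0.0,"fingers":0.095},{"dx":0.8,"dy":0.0,"dz":-0.25,"turn":0.0,"fingers":0.095},{"dx":0.8,"dy":0.0,"dz":-0.25,"turn":0.0,"fingers":0.095},{"dx":0.8,"dy":0.0,"dz":-0.25,"turn":0.0,"fingers":0.095}]}}

```text
clock: 9.63
eef_pos: [0.8248, 0.461, 0.4141]
tool_rot: [0.96, 0.253, 0.12, -0.029]
contact_force: [-0.2, -0.8, 0.2]
grip_width: 0.999
```

>>> {"fn": "carry_out", "kwargs": {"commands": [{"dx":0.8,"dy":0.0,"dz":-0.25,"turn":0.0,"fingers":0.095},{"dx":0.8,"dy":0.0,"dz":-0.25,"turn":0.0,"fingers":0.095},{"dx":0.8,"dy":0.0,"dz":-0.25,"turn":0.0,"fingers":0.095},{"dx":0.8,"dy":0.0,"dz":-0.25,"turn":0.0,"fingers":0.095},{"dx":0.8,"dy":0.0,"dz":-0.25,"turn":0.0,"fingers":0.095},{"dx":0.8,"dy":0.0,"dz":-0.25,"turn":0.0,"fingers":0.095},{"dx":0.8,"dy":0.0,"dz":-0.25,"turn":0.0,"fingers":0.095},{"dx":0.8,"dy":0.0,"dz":-0.25,"turn":0.0,"fingers":0.095}]}}

```text
clock: 10.3
eef_pos: [0.8244, 0.4623, 0.4288]
tool_rot: [0.958, 0.252, 0.134, -0.032]
contact_force: [-0.0, -0.1, -0.5]
grip_width: 0.999
```

```bash
python3 - <<'E'
from h import *
st()
E
```

```text
t 10.3 pos [0.8244 0.4623 0.4288] x [0.837 0.475 0.272] z [ 0.2397  0.1297 -0.9622] q [0.437 0.999 0.048 0.017 1.819 1.499] F [-0.04 -0.1  -0.54] T [-0.09  0.12  0.01] w 95.0
```

>>> {"fn": "carry_out", "kwargs": {"commands": [{"dx":0.8,"dy":0.0,"dz":-0.15,"turn":0.0,"fingers":0.095},{"dx":0.8,"dy":0.0,"dz":-0.15,"turn":0.0,"fingers":0.095},{"dx":0.8,"dy":0.0,"dz":-0.15,"turn":0.0,"fingers":0.095},{"dx":0.8,"dy":0.0,"dz":-0.15,"turn":0.0,"fingers":0.095},{"dx":0.8,"dy":0.0,"dz":-0.15,"turn":0.0,"fingers":0.095},{"dx":0.8,"dy":0.0,"dz":-0.15,"turn":0.0,"fingers":0.095},{"dx":0.8,"dy":0.0,"dz":-0.15,"turn":0.0,"fingers":0.095},{"dx":0.8,"dy":0.0,"dz":-0.15,"turn":0.0,"fingers":0.095}]}}

```text
clock: 10.97
eef_pos: [0.8346, 0.4692, 0.4219]
tool_rot: [0.956, 0.252, 0.148, -0.036]
contact_force: [0.5, -1.5, -0.7]
grip_width: 0.997
```

>>> {"fn": "carry_out", "kwargs": {"commands": [{"dx":0.8,"dy":0.0,"dz":-0.15,"turn":0.0,"fingers":0.095},{"dx":0.8,"dy":0.0,"dz":-0.15,"turn":0.0,"fingers":0.095},{"dx":0.8,"dy":0.0,"dz":-0.15,"turn":0.0,"fingers":0.095},{"dx":0.8,"dy":0.0,"dz":-0.15,"turn":0.0,"fingers":0.095},{"dx":0.8,"dy":0.0,"dz":-0.15,"turn":0.0,"fingers":0.095},{"dx":0.8,"dy":0.0,"dz":-0.15,"turn":0.0,"fingers":0.095},{"dx":0.8,"dy":0.0,"dz":-0.15,"turn":0.0,"fingers":0.095},{"dx":0.8,"dy":0.0,"dz":-0.15,"turn":0.0,"fingers":0.095}]}}

```text
clock: 11.63
eef_pos: [0.841, 0.4737, 0.4237]
tool_rot: [0.954, 0.251, 0.162, -0.04]
contact_force: [-0.0, 0.5, -0.2]
grip_width: 1.0
```

```bash
python3 - <<'E'
from h import *
st()
E
```

```text
t 11.6333 pos [0.841  0.4737 0.4237] x [0.822 0.466 0.328] z [ 0.2881  0.1569 -0.9447] q [0.439 1.01  0.048 0.02  1.75  1.502] F [-0.02  0.49 -0.19] T [-0.1   0.13 -0.03] w 95.1
```

```bash
python3 - <<'E'
from h import *
np.set_printoptions(precision=4,suppress=True)
for n,a,b in(('top',(176.3,177.3),(200.2,200.5)),('side',(267.3,318),(297.5,342))):
    t=onz(n,*a,.258);h=onz(n,*b,.103);d=t-h
    print(n,t,h,np.linalg.norm(d),np.degrees(np.arctan2(d[1],d[0])))
# joint camera refinement: small rotations for both cams, unknown XY of targets at known z
T={ 'btop':((267.3,318),(176.3,177.3),.258),'head':((297.5,342),(200.2,200.5),.103),'rim':((320.2,178.3),(357,189.7),.105),'pot':((289.8,237.5),(290.8,176),.093),'ra':((218.3,254.5),(277,124.5),.042),'rb':((271.8,163.5),(380.7,142),.042)}
for k,(s,t,z) in T.items():
    a,b=onz('side',*s,z),onz('top',*t,z); print(k,a[:2],b[:2],(a-b)[:2])
E
```

```text
top [0.5077 0.2982 0.258 ] [0.4566 0.2695 0.103 ] 0.165684811386941 29.322321705986617
side [0.5117 0.3034 0.258 ] [0.4626 0.2751 0.103 ] 0.1650414263723144 29.922492555311575
btop [0.5117 0.3034] [0.5077 0.2982] [0.0041 0.0052]
head [0.4626 0.2751] [0.4566 0.2695] [0.006  0.0056]
rim [ 0.4921 -0.2287] [ 0.4853 -0.2387] [0.0067 0.01  ]
pot [ 0.5395 -0.0137] [ 0.535  -0.0237] [0.0045 0.01  ]
ra [0.7304 0.0366] [0.7251 0.0261] [0.0053 0.0105]
rb [ 0.6646 -0.3271] [ 0.6584 -0.3312] [0.0062 0.0041]
```

```bash
python3 - <<'E'
from h import *
go([.42,.25,.42],29.55)
E
```

```text
d [-0.4514 -0.0124 -0.1529] turn 0.0005 yaw0 29.58 len 0.477 t 11.6333
```

>>> {"fn": "carry_out", "kwargs": {"commands": [{"dx":-0.038,"dy":-0.001,"dz":-0.013,"turn":0.0,"fingers":0.095},{"dx":-0.076,"dy":-0.002,"dz":-0.026,"turn":0.0,"fingers":0.095},{"dx":-0.114,"dy":-0.003,"dz":-0.039,"turn":0.0,"fingers":0.095},{"dx":-0.152,"dy":-0.004,"dz":-0.052,"turn":0.0,"fingers":0.095},{"dx":-0.19,"dy":-0.005,"dz":-0.065,"turn":0.0,"fingers":0.095},{"dx":-0.228,"dy":-0.006,"dz":-0.078,"turn":0.0,"fingers":0.095},{"dx":-0.266,"dy":-0.007,"dz":-0.091,"turn":0.0,"fingers":0.095},{"dx":-0.304,"dy":-0.008,"dz":-0.104,"turn":0.0,"fingers":0.095}]}}

```text
clock: 12.3
eef_pos: [0.6175, 0.3546, 0.423]
tool_rot: [0.953, 0.251, 0.162, -0.04]
contact_force: [1.0, 0.4, 1.5]
grip_width: 0.997
```

```bash
python3 - <<'E'
from h import *
st();go([.42,.25,.32],29.55)
E
```

```text
t 12.3 pos [0.6175 0.3546 0.423 ] x [0.821 0.466 0.328] z [ 0.2884  0.157  -0.9445] q [0.419 0.375 1.263 0.028 1.17  1.468] F [0.96 0.41 1.53] T [-0.03  0.07 -0.  ] w 94.9
d [-0.2448 -0.0066  0.0239] turn 0.0005 yaw0 29.58 len 0.246 t 12.3
```

>>> {"fn": "carry_out", "kwargs": {"commands": [{"dx":-0.038,"dy":-0.001,"dz":-0.013,"turn":0.0,"fingers":0.095},{"dx":-0.076,"dy":-0.002,"dz":-0.026,"turn":0.0,"fingers":0.095},{"dx":-0.114,"dy":-0.003,"dz":-0.039,"turn":0.0,"fingers":0.095},{"dx":-0.152,"dy":-0.004,"dz":-0.052,"turn":0.0,"fingers":0.095},{"dx":-0.188,"dy":-0.005,"dz":-0.05,"turn":0.0,"fingers":0.095},{"dx":-0.22,"dy":-0.006,"dz":-0.03,"turn":0.0,"fingers":0.095},{"dx":-0.24,"dy":-0.007,"dz":0.0,"turn":0.0,"fingers":0.095},{"dx":-0.245,"dy":-0.007,"dz":0.024,"turn":0.0,"fingers":0.095}]}}

```text
clock: 12.97
eef_pos: [0.4191, 0.2502, 0.3189]
tool_rot: [0.953, 0.251, 0.162, -0.04]
contact_force: [1.8, 0.4, 0.0]
grip_width: 0.999
```

```bash
python3 - <<'E'
from h import *
st();go([.428,.255,.263],29.55)
for n in("side","top"): cv2.imwrite(f"pics/{n}3.png",camera(n)[:,:,::-1])
E
```

```text
t 12.9667 pos [0.4191 0.2502 0.3189] x [0.821 0.466 0.329] z [ 0.2887  0.157  -0.9445] q [0.382 0.072 1.938 0.053 0.799 1.407] F [1.79 0.37 0.05] T [-0.09  0.   -0.04] w 95.0
d [-0.0089 -0.0001  0.0561] turn 0.0006 yaw0 29.58 len 0.057 t 12.9667
```

View pics/side3.png

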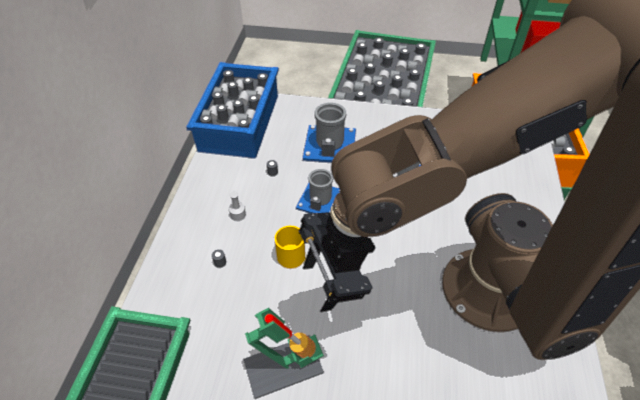

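View pics/top3.png

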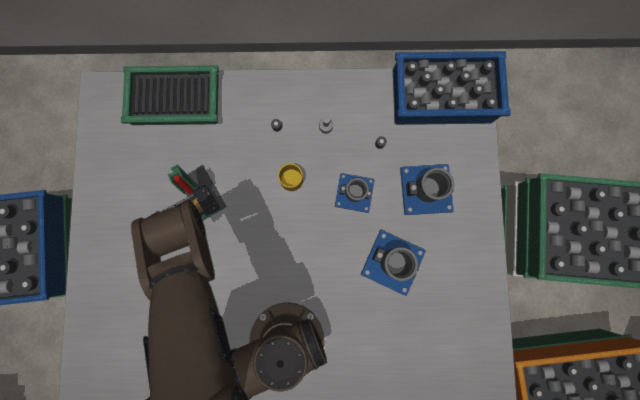

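Overlay the predicted finger outline on crops to calibrate the cameras here.

```bash
cat > ov.py <<'E'
from h import *
def ov(n,src,x,y,w,h,k,out,off=(0,0)):
    s=robot.observe(); r=R.from_quat(s['tool_rot']).as_matrix();p=s['eef_pos'];o=s['grip_width']*.0951/2
    im=cv2.imread(src); c=cv2.resize(im[y:y+h,x:x+w],None,fx=k,fy=k,interpolation=cv2.INTER_CUBIC)
    def L(a,b,col):
        q=proj(n,np.array([p+r@np.array(a),p+r@np.array(b)]))+off
        q=((q+.5-[x,y])*k).astype(int); cv2.line(c,tuple(map(int,q[0])),tuple(map(int,q[1])),col,1)
    for sg in(-1,1):
        y0,y1=sg*o,sg*(o+.012)
        for yy in(y0,y1):
            L((-.01,yy,.008),(.01,yy,.008),(255,0,255))
            for sx in(-.01,.01): L((sx,yy,.008),(sx,yy,-.07),(255,0,255))
        for sx in (-.01,.01): L((sx,y0,.008),(sx,y1,.008),(255,0,255))
    for a,b in(((-1,-1),(1,-1)),((1,-1),(1,1)),((1,1),(-1,1)),((-1,1),(-1,-1))):
        L((a[0]*.0375,a[1]*.09,-.07),(b[0]*.0375,b[1]*.09,-.07),(0,255,255))
    for i in range(0,w,20): cv2.putText(c,str(x+i),(i*k,10),0,.35,(0,0,255),1)
    for j in range(0,h,20): cv2.putText(c,str(y+j),(0,j*k+4),0,.35,(0,0,255),1)
    cv2.imwrite(out,c)
E
python3 - <<'E'
from ov import *
ov('side','pics/side3.png',280,210,110,120,6,'pics/o1.png')
ov('top','pics/top3.png',160,150,80,80,7,'pics/o2.png')
E
```

```text
(no output)
```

View pics/o1.png

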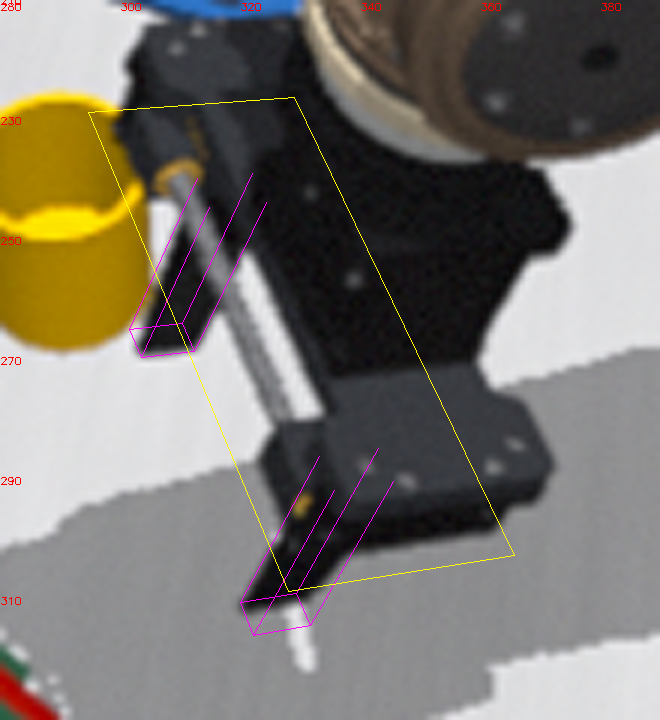

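View pics/o2.png

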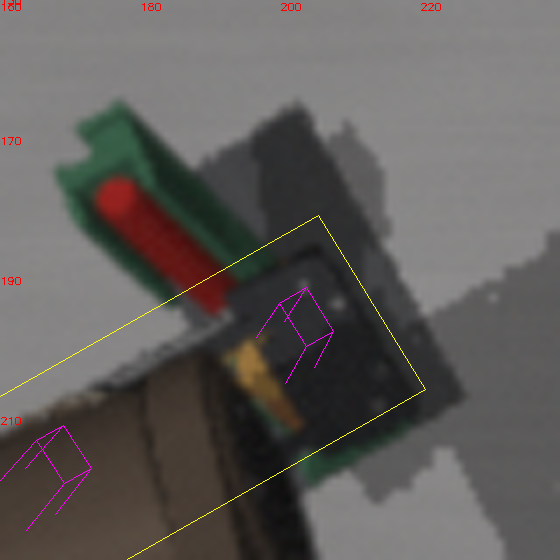

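```bash
python3 - <<'E'
from h import *
go([.4422,.2634,.1993]);go([.4653,.276,.1237])
E
```

```text
d [-0.0146 -0.0009  0.1199] turn 0 yaw0 29.56 len 0.121 t 13.0667
d [-0.0142 -0.0009  0.1999] turn 0 yaw0 29.56 len 0.2 t 13.0667
```

>>> {"fn": "carry_out", "kwargs": {"commands": [{"dx":-0.005,"dy":0.0,"dz":0.03,"turn":0.0,"fingers":0.08},{"dx":-0.01,"dy":0.0,"dz":0.06,"turn":0.0,"fingers":0.07},{"dx":-0.014,"dy":-0.001,"dz":0.09,"turn":0.0,"fingers":0.06},{"dx":-0.014,"dy":-0.001,"dz":0.11,"turn":0.0,"fingers":0.06},{"dx":-0.014,"dy":-0.001,"dz":0.125,"turn":0.0,"fingers":0.06},{"dx":-0.014,"dy":-0.001,"dz":0.135,"turn":0.0,"fingers":0.06},{"dx":-0.014,"dy":-0.001,"dz":0.14,"turn":0.0,"fingers":0.06},{"dx":-0.014,"dy":-0.001,"dz":0.14,"turn":0.0,"fingers":0.06}]}}

```text
clock: 13.73
eef_pos: [0.451, 0.268, 0.1831]
tool_rot: [0.954, 0.251, 0.162, -0.04]
contact_force: [0.1, -0.7, -0.2]
grip_width: 0.635
```

```bash
python3 - <<'E'
from ov import *
st()
for n in("side","top"): cv2.imwrite(f"pics/{n}4.png",camera(n)[:,:,::-1])
ov('side','pics/side4.png',240,270,130,110,6,'pics/o3.png')
ov('top','pics/top4.png',160,150,80,80,7,'pics/o4.png')
E
```

```text
t 13.7333 pos [0.451  0.268  0.1831] x [0.822 0.466 0.328] z [ 0.2881  0.157  -0.9447] q [0.393 0.306 2.062 0.081 0.443 1.381] F [ 0.14 -0.68 -0.18] T [-0.1   0.16 -0.01] w 60.4
```

View pics/o3.png

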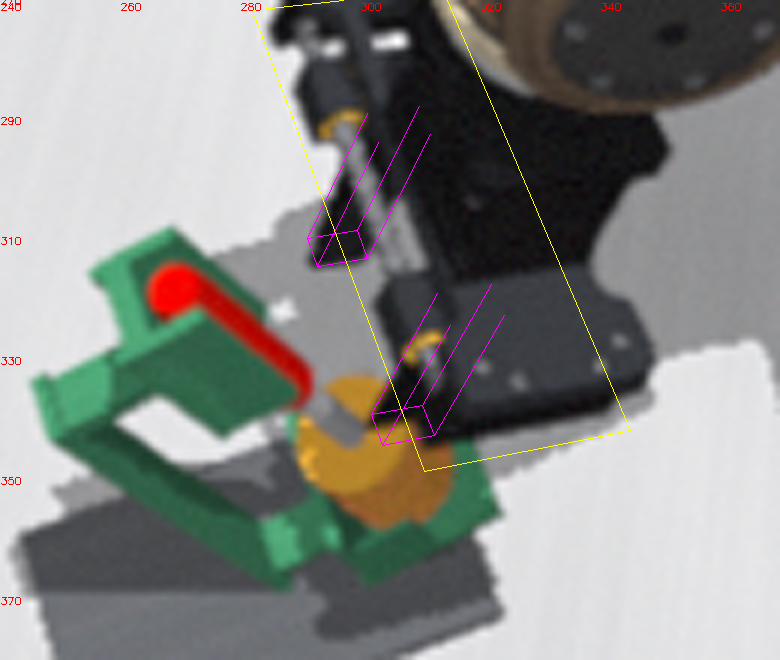

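View pics/o4.png

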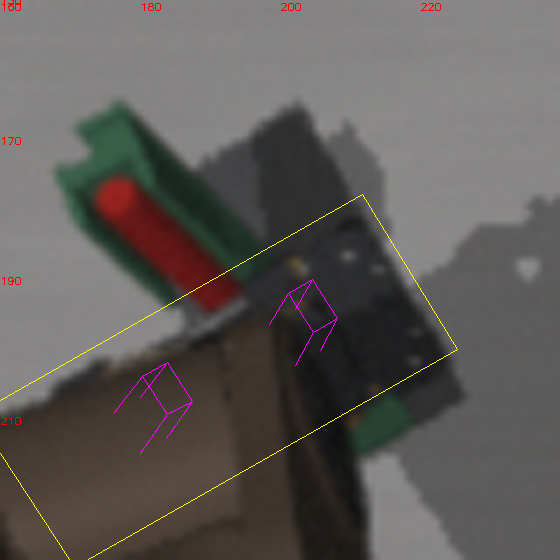

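```bash
python3 - <<'E'
from h import *
go([.4663,.277,.1237])
E
```

```text
d [-0.0028 -0.0006  0.0629] turn 0 yaw0 29.58 len 0.063 t 13.8333
```

>>> {"fn": "carry_out", "kwargs": {"commands": [{"dx":-0.003,"dy":0.0,"dz":0.015,"turn":0.0,"fingers":0.06},{"dx":-0.003,"dy":0.0,"dz":0.03,"turn":0.0,"fingers":0.06},{"dx":-0.003,"dy":-0.001,"dz":0.042,"turn":0.0,"fingers":0.06},{"dx":-0.003,"dy":-0.001,"dz":0.05,"turn":0.0,"fingers":0.06},{"dx":-0.003,"dy":-0.001,"dz":0.056,"turn":0.0,"fingers":0.06},{"dx":-0.003,"dy":-0.001,"dz":0.06,"turn":0.0,"fingers":0.06},{"dx":-0.003,"dy":-0.001,"dz":0.063,"turn":0.0,"fingers":0.06},{"dx":-0.003,"dy":-0.001,"dz":0.063,"turn":0.0,"fingers":0.06}]}}

```text
clock: 14.5
eef_pos: [0.4656, 0.2771, 0.1225]
tool_rot: [0.954, 0.251, 0.162, -0.04]
contact_force: [-0.8, -0.2, 0.3]
grip_width: 0.627
```

```bash
python3 - <<'E'
from ov import *
st()
for n in("side","top"): cv2.imwrite(f"pics/{n}5.png",camera(n)[:,:,::-1])
ov('side','pics/side5.png',230,290,120,100,6,'pics/o5.png')
E
```

```text
t 14.5 pos [0.4656 0.2771 0.1225] x [0.822 0.466 0.328] z [ 0.2881  0.1569 -0.9447] q [0.399 0.43  2.086 0.113 0.295 1.352] F [-0.82 -0.17  0.33] T [-0.09  0.11  0.06] w 59.7
```

View pics/o5.png

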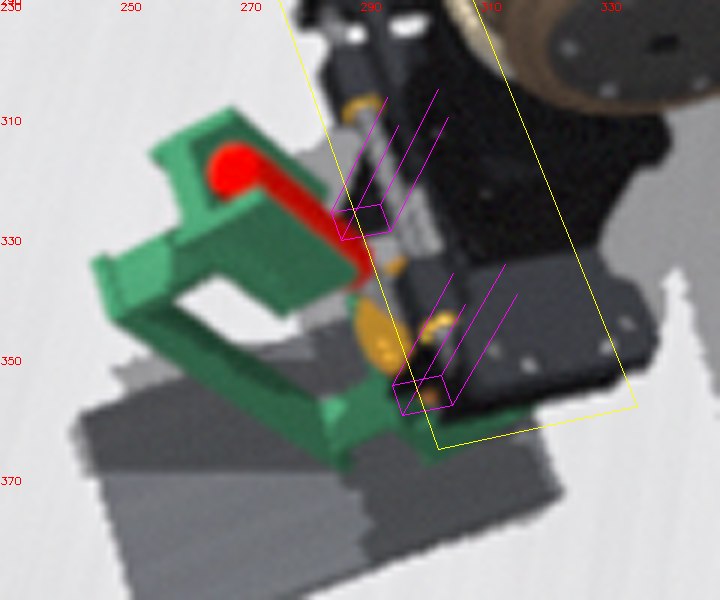

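>>> {"fn": "carry_out", "kwargs": {"commands": [{"dx":0.0,"dy":0.0,"dz":0.0,"turn":0.0,"fingers":0.04},{"dx":0.0,"dy":0.0,"dz":0.0,"turn":0.0,"fingers":0.02},{"dx":0.0,"dy":0.0,"dz":0.0,"turn":0.0,"fingers":0.0},{"dx":0.0,"dy":0.0,"dz":0.0,"turn":0.0,"fingers":0.0},{"dx":0.0,"dy":0.0,"dz":0.0,"turn":0.0,"fingers":0.0},{"dx":0.0,"dy":0.0,"dz":0.0,"turn":0.0,"fingers":0.0},{"dx":0.0,"dy":0.0,"dz":0.0,"turn":0.0,"fingers":0.0},{"dx":0.0,"dy":0.0,"dz":0.0,"turn":0.0,"fingers":0.0}]}}

```text
clock: 15.27
eef_pos: [0.4655, 0.2771, 0.1225]
tool_rot: [0.954, 0.251, 0.162, -0.04]
contact_force: [2.0, -2.0, -0.4]
grip_width: 0.129
```

```bash
python3 - <<'E'
from ov import *
st()
E
```

```text
t 15.2667 pos [0.4655 0.2771 0.1225] x [0.822 0.466 0.328] z [ 0.2881  0.1569 -0.9447] q [0.399 0.43  2.086 0.113 0.295 1.352] F [ 2.04 -2.02 -0.4 ] T [-0.46 -0.11 -0.12] w 12.3
```

>>> {"fn": "carry_out", "kwargs": {"commands": [{"dx":-0.009,"dy":0.0,"dz":-0.008,"turn":0.0,"fingers":0.0},{"dx":-0.02,"dy":0.0,"dz":-0.016,"turn":0.0,"fingers":0.0},{"dx":-0.033,"dy":0.0,"dz":-0.028,"turn":0.0,"fingers":0.0},{"dx":-0.036,"dy":0.0,"dz":-0.05,"turn":0.0,"fingers":0.0},{"dx":-0.036,"dy":0.0,"dz":-0.08,"turn":0.0,"fingers":0.0},{"dx":-0.034,"dy":0.0,"dz":-0.11,"turn":0.0,"fingers":0.0},{"dx":-0.03,"dy":0.0,"dz":-0.14,"turn":0.0,"fingers":0.0},{"dx":-0.025,"dy":0.0,"dz":-0.165,"turn":0.0,"fingers":0.0}]}}

```text
clock: 15.93
eef_pos: [0.3957, 0.2388, 0.2719]
tool_rot: [0.954, 0.251, 0.162, -0.04]
contact_force: [0.1, -0.3, -2.1]
grip_width: 0.118
```

```bash
python3 - <<'E'
from ov import *
st()
for n in("side","top"): cv2.imwrite(f"pics/{n}6.png",camera(n)[:,:,::-1])
E
```

```text
t 15.9333 pos [0.3957 0.2388 0.2719] x [0.822 0.466 0.328] z [ 0.2881  0.1568 -0.9447] q [0.377 0.083 2.064 0.065 0.663 1.388] F [ 0.1  -0.26 -2.06] T [-0.15  0.22  0.06] w 11.2
```

View pics/side6.png

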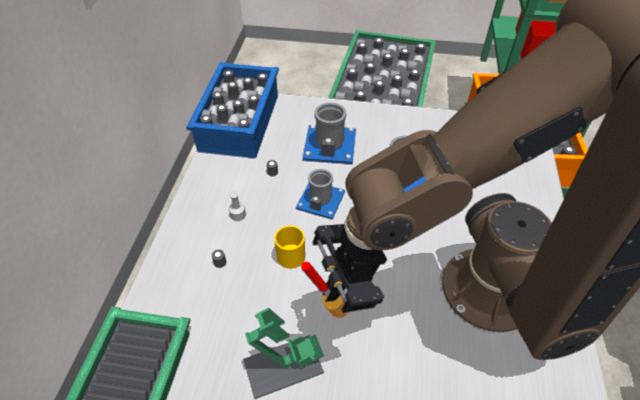

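View pics/top6.png

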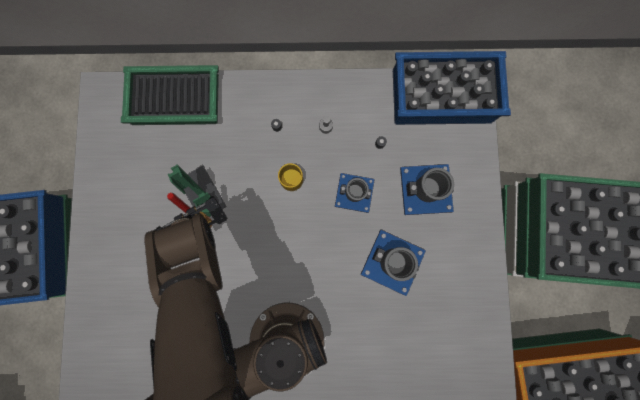

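```bash
python3 - <<'E'
from ov import *
go([.5105,-.2206,.26])
crop('side','pics/side6.png',290,220,110,110,6,'pics/c6.png')
E
```

```text
d [-0.126   0.4561 -0.0269] turn 0 yaw0 29.6 len 0.474 t 16.0333
```

View pics/c6.png

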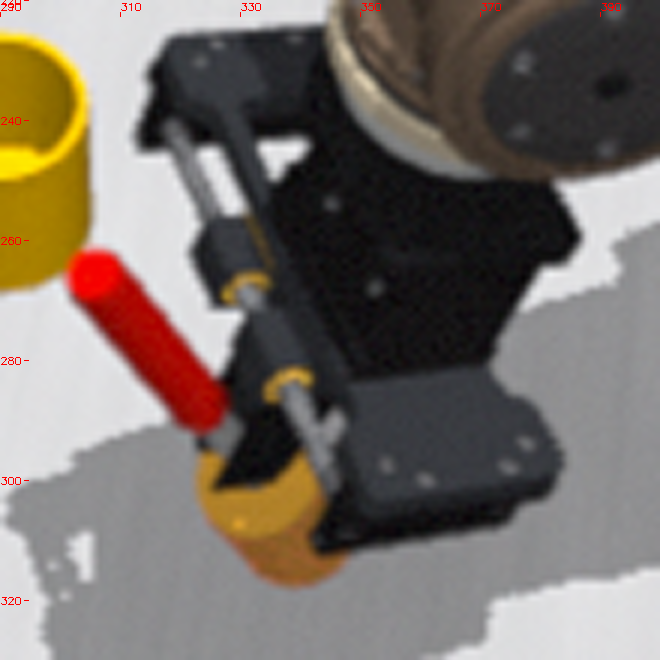

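```bash
python3 - <<'E'
from ov import *
go([.49,.0,.28])
E
```

```text
d [-0.0335  0.2541 -0.0167] turn 0 yaw0 29.6 len 0.257 t 16.0333
```

>>> {"fn": "carry_out", "kwargs": {"commands": [{"dx":-0.004,"dy":0.025,"dz":-0.004,"turn":0.0,"fingers":0.0},{"dx":-0.008,"dy":0.055,"dz":-0.008,"turn":0.0,"fingers":0.0},{"dx":-0.012,"dy":0.09,"dz":-0.01,"turn":0.0,"fingers":0.0},{"dx":-0.017,"dy":0.125,"dz":-0.012,"turn":0.0,"fingers":0.0},{"dx":-0.021,"dy":0.16,"dz":-0.014,"turn":0.0,"fingers":0.0},{"dx":-0.026,"dy":0.195,"dz":-0.016,"turn":0.0,"fingers":0.0},{"dx":-0.03,"dy":0.23,"dz":-0.017,"turn":0.0,"fingers":0.0},{"dx":-0.034,"dy":0.26,"dz":-0.017,"turn":0.0,"fingers":0.0}]}}

```text
clock: 16.7
eef_pos: [0.4922, -0.0075, 0.2755]
tool_rot: [0.954, 0.251, 0.161, -0.04]
contact_force: [0.2, -0.0, -2.3]
grip_width: 0.119
```

```bash
python3 - <<'E'
from ov import *
st();go([.5105,-.2206,.25])
E
```

```text
t 16.7 pos [ 0.4922 -0.0075  0.2755] x [0.822 0.465 0.327] z [ 0.2872  0.1568 -0.9449] q [-0.275  0.148  1.974  0.324  0.803  0.581] F [ 0.19 -0.04 -2.28] T [-0.12  0.18  0.07] w 11.4
d [-0.0925  0.1945 -0.0041] turn 0 yaw0 29.51 len 0.215 t 16.7
```

>>> {"fn": "carry_out", "kwargs": {"commands": [{"dx":-0.014,"dy":0.03,"dz":-0.001,"turn":0.0,"fingers":0.0},{"dx":-0.029,"dy":0.06,"dz":-0.001,"turn":0.0,"fingers":0.0},{"dx":-0.043,"dy":0.09,"dz":-0.002,"turn":0.0,"fingers":0.0},{"dx":-0.057,"dy":0.12,"dz":-0.003,"turn":0.0,"fingers":0.0},{"dx":-0.071,"dy":0.15,"dz":-0.004,"turn":0.0,"fingers":0.0},{"dx":-0.083,"dy":0.175,"dz":-0.004,"turn":0.0,"fingers":0.0},{"dx":-0.09,"dy":0.19,"dz":-0.004,"turn":0.0,"fingers":0.0},{"dx":-0.0925,"dy":0.1945,"dz":-0.004,"turn":0.0,"fingers":0.0}]}}

```text
clock: 17.37
eef_pos: [0.5106, -0.2203, 0.2494]
tool_rot: [0.954, 0.25, 0.161, -0.04]
contact_force: [-0.3, 0.2, -2.1]
grip_width: 0.119
```

```bash
python3 - <<'E'
from ov import *
st()
for n in("side","top"): cv2.imwrite(f"pics/{n}7.png",camera(n)[:,:,::-1])
ov('side','pics/side7.png',280,90,110,130,5,'pics/o7.png')
ov('top','pics/top7.png',310,140,90,90,6,'pics/o7t.png')
E
```

```text
t 17.3667 pos [ 0.5106 -0.2203  0.2494] x [0.823 0.464 0.327] z [ 0.2868  0.1572 -0.945 ] q [-0.672  0.311  1.826  0.392  0.911  0.159] F [-0.33  0.21 -2.09] T [-0.13  0.24  0.02] w 11.4
```

View pics/o7.png

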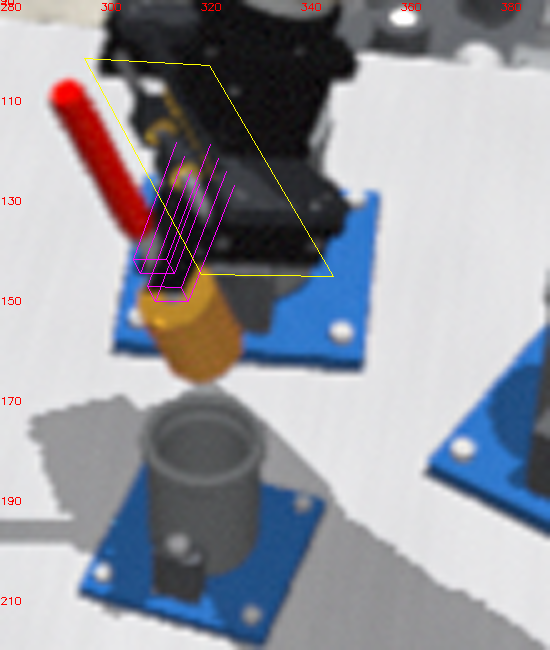

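View pics/o7t.png

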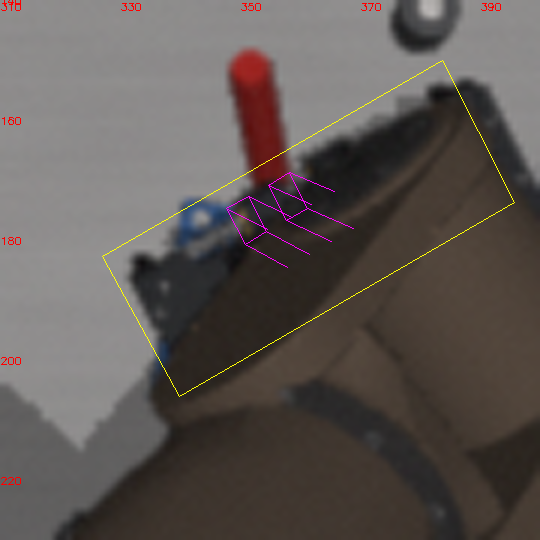

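```bash
python3 - <<'E'
from ov import *
from scipy.optimize import least_squares
s=robot.observe(); r=R.from_quat(s['tool_rot']).as_matrix();p=s['eef_pos']
def pts(v):
    s0,o,th,ph=v
    d=np.array([np.sin(th),ph,-np.cos(th)]); d/=np.linalg.norm(d)
    a=np.array([o,0,0]); return p+r@(a+d*(.23-s0)), p+r@(a+d*(.065-s0)), p+r@(a-d*s0), r@d
def f(v):
    t,h,b,d=pts(v)
    return np.r_[proj('side',t)-(291.5,108.5),proj('side',h)-(313.2,149),(v[1]-.003)*300, (v[3])*30]
o=least_squares(f,[.088,.003,.68,0])
t,h,b,d=pts(o.x); print(o.x,o.fun,'tip',b,'top',t,'d',d,np.degrees(np.arccos(d[2])), np.degrees(np.arctan2(d[1],d[0])))
print(proj('side',b),proj('top',t),proj('side',h))
E
```

```text
[ 0.08976926  0.00547111  0.68137656 -0.00487231] [ 0.04730522 -0.13280303  0.63402513 -0.21810637  0.74133367 -0.14616933] tip [ 0.48870386 -0.23145618  0.16744965] top [ 0.55608654 -0.19129741  0.38365984] d [0.29296818 0.17460336 0.94004431] 19.941000185253174 30.794122764937537
[321.44477876 162.58322019] [348.85668326 148.86072106] [313.83402513 148.78189363]
```

>>> {"fn": "carry_out", "kwargs": {"commands": [{"dx":-0.007,"dy":0.001,"dz":0.02,"turn":0.0,"fingers":0.0},{"dx":-0.013,"dy":0.001,"dz":0.038,"turn":0.0,"fingers":0.0},{"dx":-0.018,"dy":0.001,"dz":0.052,"turn":0.0,"fingers":0.0},{"dx":-0.021,"dy":0.001,"dz":0.06,"turn":0.0,"fingers":0.0},{"dx":-0.0235,"dy":0.001,"dz":0.067,"turn":0.0,"fingers":0.0},{"dx":-0.0255,"dy":0.001,"dz":0.073,"turn":0.0,"fingers":0.0},{"dx":-0.0265,"dy":0.001,"dz":0.076,"turn":0.0,"fingers":0.0},{"dx":-0.027,"dy":0.001,"dz":0.078,"turn":0.0,"fingers":0.0}]}}

```text
clock: 18.13
eef_pos: [0.5119, -0.2195, 0.1685]
tool_rot: [0.953, 0.251, 0.162, -0.04]
contact_force: [0.3, 0.3, -1.4]
grip_width: 0.118
```

```bash
python3 - <<'E'
from ov import *
st()
cv2.imwrite(f"pics/side8.png",camera("side")[:,:,::-1])
crop('side','pics/side8.png',260,100,130,120,6,'pics/c8.png')
E
```

```text
t 18.1333 pos [ 0.5119 -0.2195  0.1685] x [0.821 0.467 0.328] z [ 0.2883  0.1567 -0.9446] q [-0.669  0.416  1.92   0.471  0.727  0.043] F [ 0.28  0.25 -1.37] T [-0.2   0.24 -0.  ] w 11.2
```

View pics/c8.png

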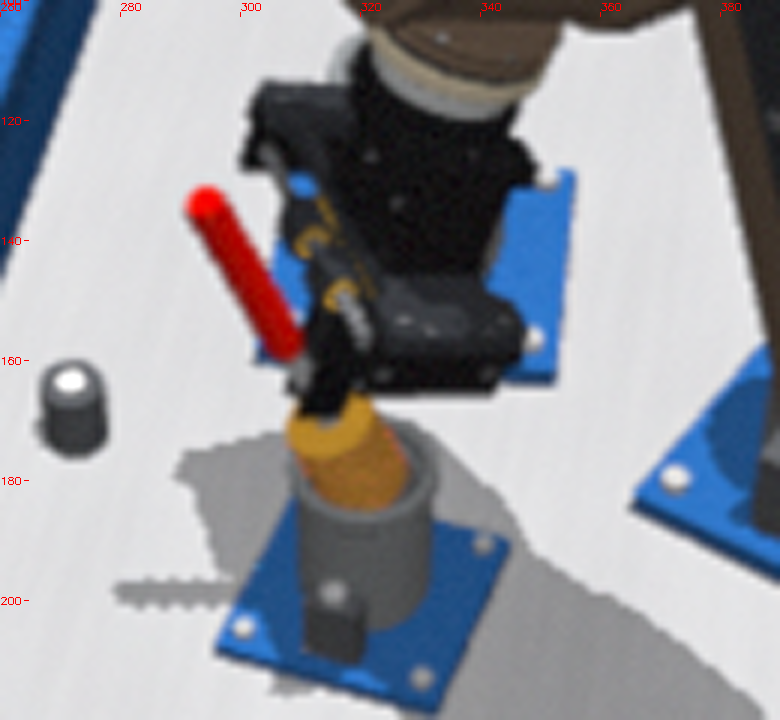

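>>> {"fn": "carry_out", "kwargs": {"commands": [{"dx":-0.001,"dy":0.0,"dz":0.003,"turn":0.0,"fingers":0.0},{"dx":-0.002,"dy":0.0,"dz":0.006,"turn":0.0,"fingers":0.0},{"dx":-0.003,"dy":0.0,"dz":0.009,"turn":0.0,"fingers":0.0},{"dx":-0.004,"dy":0.0,"dz":0.011,"turn":0.0,"fingers":0.0},{"dx":-0.0045,"dy":0.0,"dz":0.013,"turn":0.0,"fingers":0.0},{"dx":-0.005,"dy":0.0,"dz":0.014,"turn":0.0,"fingers":0.0},{"dx":-0.0055,"dy":0.0,"dz":0.015,"turn":0.0,"fingers":0.0},{"dx":-0.0055,"dy":0.0,"dz":0.015,"turn":0.0,"fingers":0.0}]}}

```text
clock: 18.85
eef_pos: [0.5117, -0.2209, 0.1527]
tool_rot: [0.954, 0.251, 0.162, -0.039]
contact_force: [-3.9, -5.9, 2.6]
grip_width: 0.12
```

```bash
python3 - <<'E'
from ov import *
st()
cv2.imwrite(f"pics/side9.png",camera("side")[:,:,::-1])
crop('side','pics/side9.png',260,100,130,120,6,'pics/c9.png')
E
```

```text
t 18.85 pos [ 0.5117 -0.2209  0.1527] x [0.822 0.467 0.328] z [ 0.289   0.1549 -0.9447] q [-0.671  0.439  1.935  0.492  0.691  0.014] F [-3.88 -5.9   2.58] T [-1.28  0.83 -0.15] w 11.4
```

View pics/c9.png

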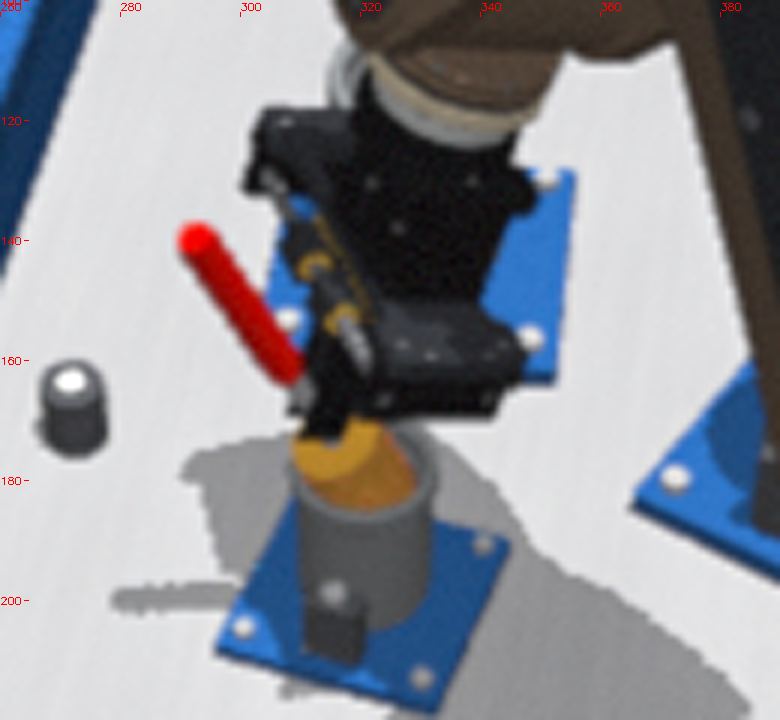

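```bash
cat > fit.py <<'E'
from ov import *
from scipy.optimize import least_squares
def fit(top,head,w=30,o0=.0055):
    s=robot.observe(); r=R.from_quat(s['tool_rot']).as_matrix();p=s['eef_pos']
    def pts(v):
        s0,o,th,ph=v
        d=np.array([np.sin(th),ph,-np.cos(th)]); d/=np.linalg.norm(d)
        a=np.array([o,0,0]); return p+r@(a+d*(.23-s0)), p+r@(a+d*(.065-s0)), p+r@(a-d*s0), r@d
    def f(v):
        t,h,b,d=pts(v)
        return np.r_[proj('side',t)-top,proj('side',h)-head,(v[1]-o0)*300,v[3]*w]
    q=least_squares(f,[.088,.003,.68,0])
    t,h,b,d=pts(q.x); print('v',np.round(q.x,4),'res',np.round(q.fun,2),'tip',np.round(b,4),'top',np.round(t,4),'lean',np.degrees(np.arccos(d[2])),'az',np.degrees(np.arctan2(d[1],d[0])))
E
python3 -c "
from fit import *
fit((292.3,139.7),(316.2,175))"
```

```text
v [0.0993 0.0049 0.7246 0.0197] res [ 0.17  0.36 -0.37 -0.32 -0.17  0.59] tip [ 0.4822 -0.236   0.0625] top [ 0.5599 -0.1955  0.2751] lean 22.391489153723345 az 27.530216210142168
```

>>> {"fn": "carry_out", "kwargs": {"commands": [{"dx":0.0,"dy":0.0,"dz":0.0,"turn":0.0,"fingers":0.05},{"dx":0.0,"dy":0.0,"dz":0.0,"turn":0.0,"fingers":0.06},{"dx":-0.01,"dy":0.0,"dz":-0.003,"turn":0.0,"fingers":0.06},{"dx":-0.028,"dy":0.0,"dz":-0.01,"turn":0.0,"fingers":0.06},{"dx":-0.047,"dy":0.0,"dz":-0.016,"turn":0.0,"fingers":0.06},{"dx":-0.066,"dy":0.0,"dz":-0.023,"turn":0.0,"fingers":0.06},{"dx":-0.085,"dy":0.0,"dz":-0.03,"turn":0.0,"fingers":0.06},{"dx":-0.095,"dy":0.0,"dz":-0.033,"turn":0.0,"fingers":0.06}]}}

```text
clock: 19.57
eef_pos: [0.4223, -0.27, 0.1525]
tool_rot: [0.954, 0.251, 0.162, -0.04]
contact_force: [0.2, -0.6, 0.3]
grip_width: 0.607
```

```bash
python3 - <<'E'
from ov import *
st()
for n in("side","top"): cv2.imwrite(f"pics/{n}10.png",camera(n)[:,:,::-1])
crop('side','pics/side10.png',250,100,130,120,6,'pics/c10.png')
crop('top','pics/top10.png',300,130,110,90,6,'pics/c10t.png')
E
```

```text
t 19.5667 pos [ 0.4223 -0.27    0.1525] x [0.822 0.465 0.328] z [ 0.2882  0.1569 -0.9446] q [-0.875  0.39   2.033  0.511  0.717 -0.207] F [ 0.15 -0.61  0.28] T [-0.08  0.13  0.03] w 57.7
```

View pics/c10.png

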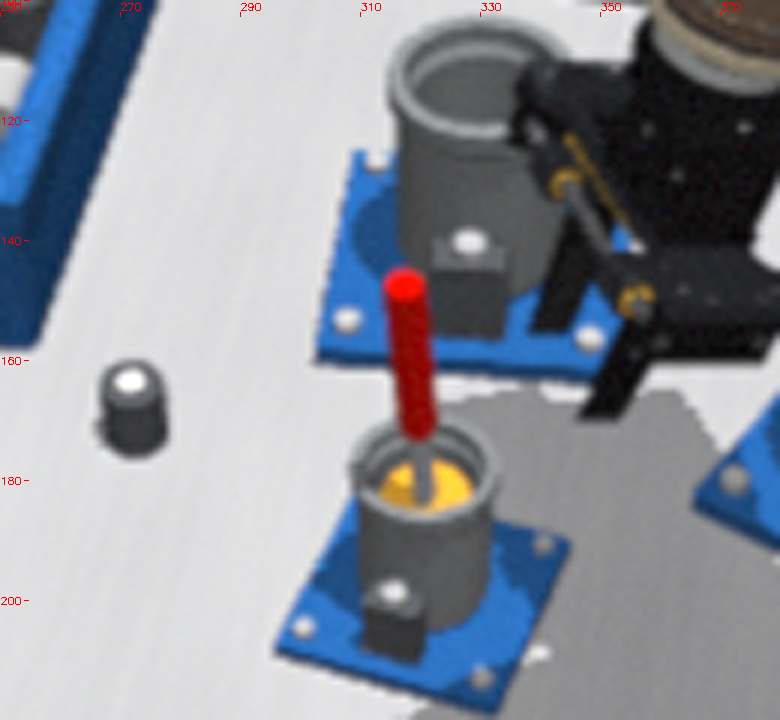

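View pics/c10t.png

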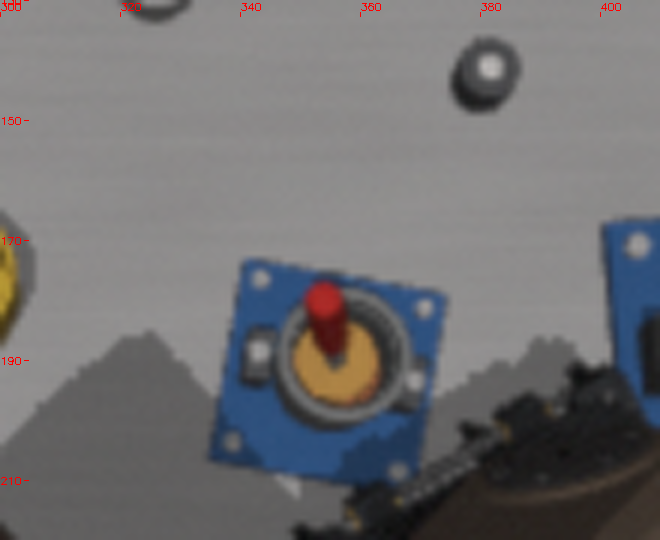

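```bash
python3 - <<'E'
from h import *
np.set_printoptions(precision=4,suppress=True)
a=onz('side',315.7,147.3,.25); print(a, onz('top',353.5-1.1,179.5-2.6,.25), onz('side',320.3,178.3,.105))
print('handle foot side', onz('side',318.3,171.5,.141+.003))
print('head top',onz('side',319.8,180,.085))
for z in (.215,): go([a[0],a[1],z])
E
```

```text
[ 0.4997 -0.2041  0.25  ] [ 0.5038 -0.2112  0.25  ] [ 0.4918 -0.2287  0.105 ]
handle foot side [ 0.4957 -0.2179  0.144 ]
head top [ 0.4952 -0.2402  0.085 ]
d [ 0.1142 -0.0196 -0.0266] turn 0 yaw0 29.45 len 0.119 t 19.6667
```

>>> {"fn": "carry_out", "kwargs": {"commands": [{"dx":0.01,"dy":0.0,"dz":-0.03,"turn":0.0,"fingers":0.06},{"dx":0.02,"dy":0.0,"dz":-0.058,"turn":0.0,"fingers":0.06},{"dx":0.045,"dy":-0.005,"dz":-0.052,"turn":0.0,"fingers":0.06},{"dx":0.07,"dy":-0.01,"dz":-0.042,"turn":0.0,"fingers":0.06},{"dx":0.092,"dy":-0.014,"dz":-0.033,"turn":0.0,"fingers":0.06},{"dx":0.105,"dy":-0.0155,"dz":-0.028,"turn":0.0,"fingers":0.06},{"dx":0.111,"dy":-0.0155,"dz":-0.0255,"turn":0.0,"fingers":0.06},{"dx":0.111,"dy":-0.0155,"dz":-0.0255,"turn":0.0,"fingers":0.06}]}}

```text
clock: 20.33
eef_pos: [0.5013, -0.207, 0.2127]
tool_rot: [0.953, 0.252, 0.162, -0.04]
contact_force: [0.1, -0.4, -0.3]
grip_width: 0.631
```

```bash
python3 - <<'E'
from ov import *
st()
for n in("side",): cv2.imwrite(f"pics/{n}11.png",camera(n)[:,:,::-1])
ov('side','pics/side11.png',260,80,130,130,6,'pics/c11.png')
E
```

```text
t 20.3333 pos [ 0.5013 -0.207   0.2127] x [0.821 0.468 0.328] z [ 0.2877  0.1577 -0.9446] q [-0.663  0.335  1.906  0.428  0.812  0.107] F [ 0.09 -0.38 -0.27] T [-0.12  0.14 -0.06] w 60.1
```

View pics/c11.png

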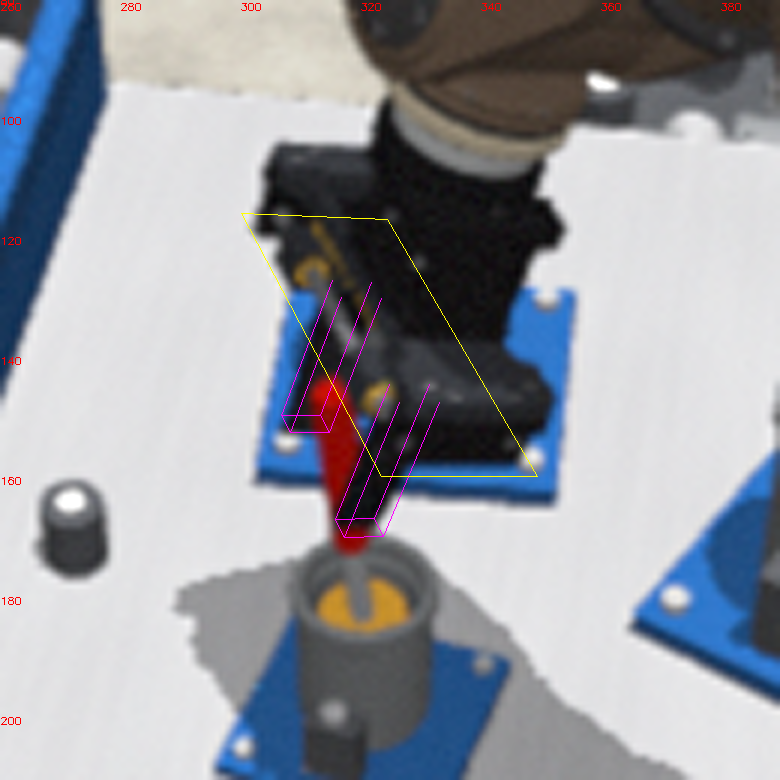

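>>> {"fn": "carry_out", "kwargs": {"commands": [{"dx":0.0,"dy":0.0,"dz":0.0,"turn":0.0,"fingers":0.04},{"dx":0.0,"dy":0.0,"dz":0.0,"turn":0.0,"fingers":0.025},{"dx":0.0,"dy":0.0,"dz":0.0,"turn":0.0,"fingers":0.01},{"dx":0.0,"dy":0.0,"dz":0.0,"turn":0.0,"fingers":0.0},{"dx":0.0,"dy":0.0,"dz":0.0,"turn":0.0,"fingers":0.0},{"dx":0.0,"dy":0.0,"dz":0.0,"turn":0.0,"fingers":0.0},{"dx":0.0,"dy":0.0,"dz":0.0,"turn":0.0,"fingers":0.0},{"dx":0.0,"dy":0.0,"dz":0.0,"turn":0.0,"fingers":0.0}]}}

```text
clock: 21.05
eef_pos: [0.5008, -0.209, 0.2132]
tool_rot: [0.953, 0.251, 0.162, -0.038]
contact_force: [0.7, -4.6, -1.5]
grip_width: 0.231
```

```bash
python3 - <<'E'
from ov import *
st()
for n in("side","top"): cv2.imwrite(f"pics/{n}12.png",camera(n)[:,:,::-1])
crop('side','pics/side12.png',280,100,90,120,6,'pics/c12.png')
E
```

```text
t 21.05 pos [ 0.5008 -0.209   0.2132] x [0.821 0.467 0.328] z [ 0.2896  0.1546 -0.9446] q [-0.666  0.334  1.906  0.428  0.81   0.106] F [ 0.72 -4.59 -1.5 ] T [-1.34 -0.48 -0.17] w 21.9
```

View pics/c12.png

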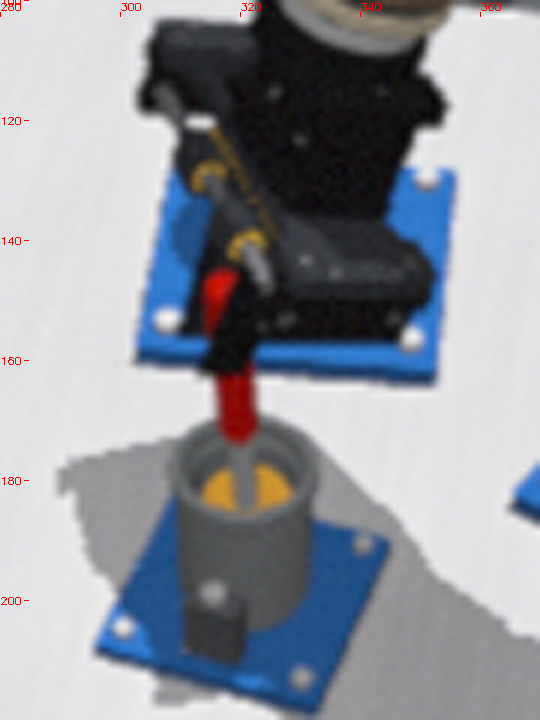

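>>> {"fn": "carry_out", "kwargs": {"commands": [{"dx":-0.002,"dy":0.003,"dz":-0.001,"turn":0.0,"fingers":0.0},{"dx":-0.004,"dy":0.007,"dz":-0.0015,"turn":0.0,"fingers":0.0},{"dx":-0.006,"dy":0.01,"dz":-0.002,"turn":0.0,"fingers":0.0},{"dx":-0.0075,"dy":0.013,"dz":-0.0025,"turn":0.0,"fingers":0.0},{"dx":-0.0075,"dy":0.013,"dz":-0.0025,"turn":0.0,"fingers":0.0},{"dx":-0.0075,"dy":0.013,"dz":-0.0025,"turn":0.0,"fingers":0.0},{"dx":-0.0075,"dy":0.013,"dz":-0.0025,"turn":0.0,"fingers":0.0},{"dx":-0.0075,"dy":0.013,"dz":-0.0025,"turn":0.0,"fingers":0.0}]}}

```text
clock: 21.82
eef_pos: [0.5003, -0.224, 0.2136]
tool_rot: [0.953, 0.251, 0.162, -0.039]
contact_force: [3.2, -1.8, 4.8]
grip_width: 0.208
```

```bash
python3 - <<'E'
from ov import *
st()
for n in("side","top"): cv2.imwrite(f"pics/{n}13.png",camera(n)[:,:,::-1])
crop('side','pics/side13.png',280,100,90,120,6,'pics/c13.png')
E
```

```text
t 21.8167 pos [ 0.5003 -0.224   0.2136] x [0.821 0.466 0.329] z [ 0.2898  0.1559 -0.9443] q [-0.691  0.344  1.889  0.427  0.826  0.086] F [ 3.22 -1.77  4.81] T [-0.84 -1.07 -0.13] w 19.8
```

View pics/c13.png

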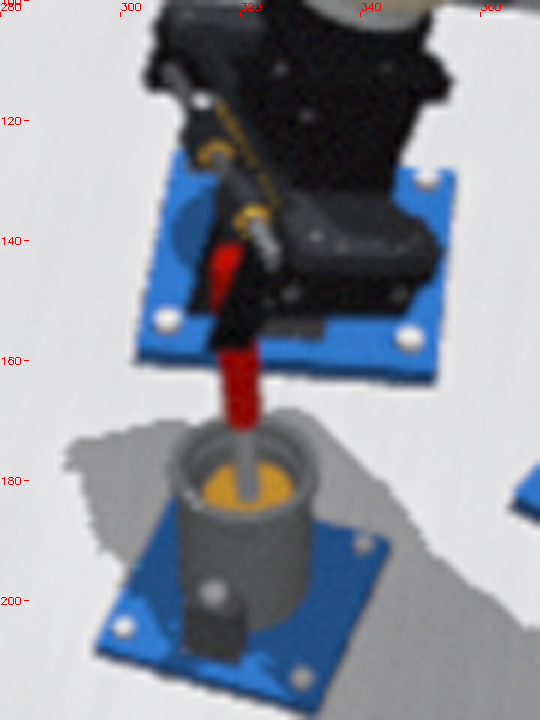

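>>> {"fn": "carry_out", "kwargs": {"commands": [{"dx":0.0066,"dy":0.0,"dz":-0.019,"turn":0.0,"fingers":0.0},{"dx":0.0131,"dy":0.0,"dz":-0.038,"turn":0.0,"fingers":0.0},{"dx":0.0197,"dy":0.0,"dz":-0.057,"turn":0.0,"fingers":0.0},{"dx":0.0197,"dy":0.0,"dz":-0.057,"turn":0.0,"fingers":0.0},{"dx":0.0197,"dy":0.0,"dz":-0.057,"turn":0.0,"fingers":0.0},{"dx":0.0197,"dy":0.0,"dz":-0.057,"turn":0.0,"fingers":0.0},{"dx":0.0197,"dy":0.0,"dz":-0.057,"turn":0.0,"fingers":0.0},{"dx":0.0197,"dy":0.0,"dz":-0.057,"turn":0.0,"fingers":0.0}]}}

```text
clock: 22.58
eef_pos: [0.4992, -0.2229, 0.272]
tool_rot: [0.954, 0.251, 0.161, -0.04]
contact_force: [0.9, -1.1, -2.4]
grip_width: 0.209
```

```bash
python3 - <<'E'
from ov import *
st()
for n in("side","top"): cv2.imwrite(f"pics/{n}14.png",camera(n)[:,:,::-1])
crop('side','pics/side14.png',280,80,90,120,6,'pics/c14.png')
E
```

```text
t 22.5833 pos [ 0.4992 -0.2229  0.272 ] x [0.822 0.466 0.327] z [ 0.2866  0.158  -0.9449] q [-0.691  0.274  1.813  0.38   0.963  0.161] F [ 0.9  -1.06 -2.44] T [-0.52 -0.15  0.  ] w 19.9
```

View pics/c14.png

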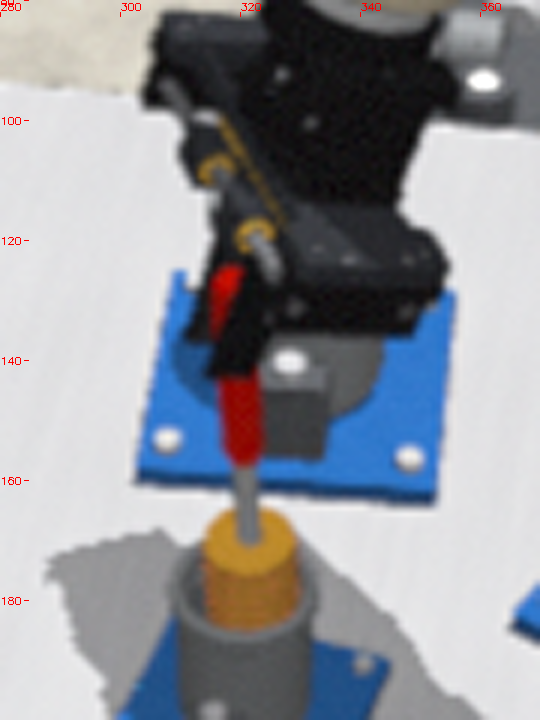

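>>> {"fn": "carry_out", "kwargs": {"commands": [{"dx":-0.0066,"dy":0.0,"dz":0.019,"turn":0.0,"fingers":0.0},{"dx":-0.0131,"dy":0.0,"dz":0.038,"turn":0.0,"fingers":0.0},{"dx":-0.018,"dy":0.0,"dz":0.051,"turn":0.0,"fingers":0.0},{"dx":-0.0195,"dy":0.0,"dz":0.056,"turn":0.0,"fingers":0.0},{"dx":-0.0205,"dy":0.0,"dz":0.059,"turn":0.0,"fingers":0.0},{"dx":-0.0205,"dy":0.0,"dz":0.059,"turn":0.0,"fingers":0.0},{"dx":-0.0205,"dy":0.0,"dz":0.059,"turn":0.0,"fingers":0.0},{"dx":-0.0205,"dy":0.0,"dz":0.059,"turn":0.0,"fingers":0.0}]}}

```text
clock: 23.35
eef_pos: [0.5012, -0.2243, 0.2132]
tool_rot: [0.953, 0.251, 0.164, -0.038]
contact_force: [1.6, -1.6, 16.9]
grip_width: 0.208
```

```bash
python3 - <<'E'
from ov import *
st()
cv2.imwrite("pics/side15.png",camera("side")[:,:,::-1])
crop('side','pics/side15.png',280,100,90,120,6,'pics/c15.png')
E
```

```text
t 23.35 pos [ 0.5012 -0.2243  0.2132] x [0.82  0.466 0.331] z [ 0.2928  0.1541 -0.9437] q [-0.691  0.344  1.889  0.43   0.822  0.083] F [ 1.62 -1.62 16.93] T [-0.22 -0.96 -0.14] w 19.8
```

View pics/c15.png

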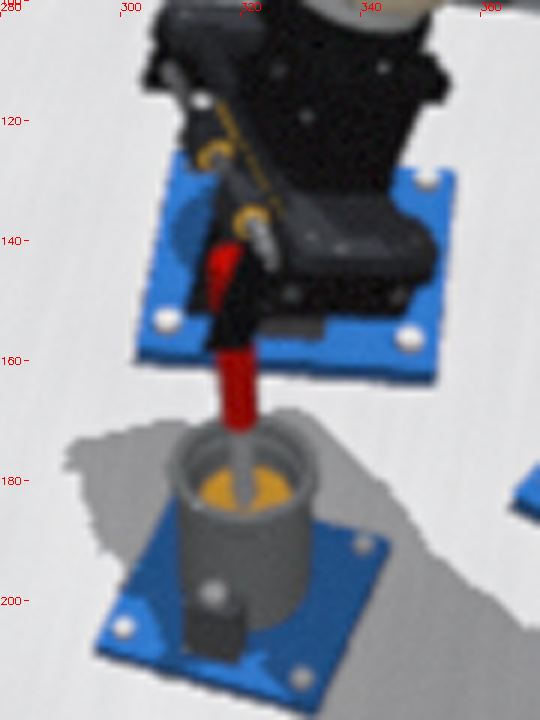

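>>> {"fn": "carry_out", "kwargs": {"commands": [{"dx":0.0066,"dy":0.0,"dz":-0.019,"turn":0.0,"fingers":0.0},{"dx":0.0131,"dy":0.0,"dz":-0.038,"turn":0.0,"fingers":0.0},{"dx":0.0197,"dy":0.0,"dz":-0.057,"turn":0.0,"fingers":0.0},{"dx":0.0205,"dy":0.0,"dz":-0.059,"turn":0.0,"fingers":0.0},{"dx":0.0205,"dy":0.0,"dz":-0.059,"turn":0.0,"fingers":0.0},{"dx":0.0175,"dy":0.0,"dz":-0.05,"turn":0.0,"fingers":0.0},{"dx":0.011,"dy":0.0,"dz":-0.032,"turn":0.0,"fingers":0.0},{"dx":0.005,"dy":0.0,"dz":-0.014,"turn":0.0,"fingers":0.0}]}}

```text
clock: 24.07
eef_pos: [0.4999, -0.2235, 0.2238]
tool_rot: [0.954, 0.251, 0.162, -0.039]
contact_force: [3.8, -3.2, 0.4]
grip_width: 0.204
```

>>> {"fn": "carry_out", "kwargs": {"commands": [{"dx":-0.003,"dy":0.0,"dz":0.009,"turn":0.0,"fingers":0.0},{"dx":-0.005,"dy":0.0,"dz":0.014,"turn":0.0,"fingers":0.0},{"dx":-0.005,"dy":0.0,"dz":0.0145,"turn":0.0,"fingers":0.0},{"dx":-0.005,"dy":0.0,"dz":0.0145,"turn":0.0,"fingers":0.0},{"dx":0.0016,"dy":0.0,"dz":-0.0045,"turn":0.0,"fingers":0.0},{"dx":0.0081,"dy":0.0,"dz":-0.0235,"turn":0.0,"fingers":0.0},{"dx":0.0147,"dy":0.0,"dz":-0.0425,"turn":0.0,"fingers":0.0},{"dx":0.0155,"dy":0.0,"dz":-0.0445,"turn":0.0,"fingers":0.0}]}}

```text
clock: 24.73
eef_pos: [0.5, -0.2232, 0.2739]
tool_rot: [0.953, 0.251, 0.162, -0.039]
contact_force: [-0.1, -0.1, -2.0]
grip_width: 0.207
```

```bash
python3 - <<'E'
from ov import *
st()
cv2.imwrite("pics/side16.png",camera("side")[:,:,::-1])
crop('side','pics/side16.png',280,80,90,120,6,'pics/c16.png')
E
```

```text
t 24.7333 pos [ 0.5    -0.2232  0.2739] x [0.821 0.467 0.329] z [ 0.2892  0.1562 -0.9444] q [-0.69   0.272  1.81   0.38   0.964  0.162] F [-0.1  -0.08 -1.96] T [-0.11  0.1   0.03] w 19.7
```

View pics/c16.png

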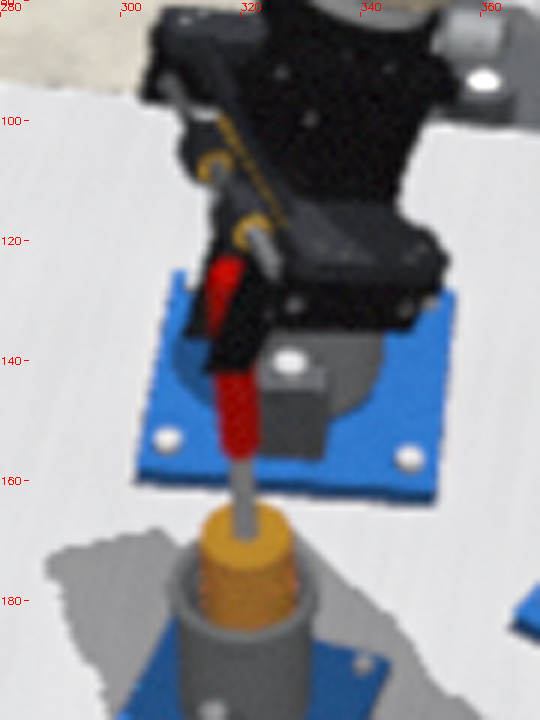

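>>> {"fn": "carry_out", "kwargs": {"commands": [{"dx":-0.0066,"dy":0.0,"dz":0.019,"turn":0.0,"fingers":0.0},{"dx":-0.0131,"dy":0.0,"dz":0.038,"turn":0.0,"fingers":0.0},{"dx":-0.018,"dy":0.0,"dz":0.051,"turn":0.0,"fingers":0.0},{"dx":-0.0195,"dy":0.0,"dz":0.056,"turn":0.0,"fingers":0.0},{"dx":-0.0205,"dy":0.0,"dz":0.059,"turn":0.0,"fingers":0.0},{"dx":-0.0205,"dy":0.0,"dz":0.059,"turn":0.0,"fingers":0.0},{"dx":-0.0205,"dy":0.0,"dz":0.059,"turn":0.0,"fingers":0.0},{"dx":-0.0205,"dy":0.0,"dz":0.059,"turn":0.0,"fingers":0.0}]}}

```text
clock: 25.45
eef_pos: [0.5008, -0.2242, 0.2104]
tool_rot: [0.953, 0.251, 0.163, -0.038]
contact_force: [0.6, -2.9, 17.0]
grip_width: 0.205
```

```bash
python3 - <<'E'
from ov import *
st()
go([.5002,-.2234,.35])
E
```

```text
t 25.45 pos [ 0.5008 -0.2242  0.2104] x [0.821 0.466 0.329] z [ 0.2912  0.1544 -0.9441] q [-0.691  0.348  1.892  0.431  0.817  0.081] F [ 0.63 -2.93 17.03] T [-0.61 -1.18 -0.19] w 19.5
d [ 0.0458  0.0003 -0.1318] turn 0 yaw0 29.59 len 0.14 t 25.45
```

>>> {"fn": "carry_out", "kwargs": {"commands": [{"dx":0.0066,"dy":0.0,"dz":-0.019,"turn":0.0,"fingers":0.0},{"dx":0.0131,"dy":0.0,"dz":-0.038,"turn":0.0,"fingers":0.0},{"dx":0.0197,"dy":0.0,"dz":-0.057,"turn":0.0,"fingers":0.0},{"dx":0.0263,"dy":0.0,"dz":-0.076,"turn":0.0,"fingers":0.0},{"dx":0.033,"dy":0.0,"dz":-0.095,"turn":0.0,"fingers":0.0},{"dx":0.0395,"dy":0.0,"dz":-0.114,"turn":0.0,"fingers":0.0},{"dx":0.046,"dy":0.0,"dz":-0.132,"turn":0.0,"fingers":0.0},{"dx":0.046,"dy":0.0,"dz":-0.132,"turn":0.0,"fingers":0.0}]}}

```text
clock: 26.12
eef_pos: [0.5, -0.2226, 0.3509]
tool_rot: [0.953, 0.251, 0.162, -0.039]
contact_force: [-0.4, 0.4, -0.9]
grip_width: 0.201
```

```bash
python3 - <<'E'
from ov import *
st()
for n in("side","top"): cv2.imwrite(f"pics/{n}17.png",camera(n)[:,:,::-1])
crop('side','pics/side17.png',250,60,130,130,6,'pics/c17.png')
go([.549,-.0085,.345])
E
```

```text
t 26.1167 pos [ 0.5    -0.2226  0.3509] x [0.821 0.467 0.329] z [ 0.2892  0.1566 -0.9444] q [-0.69   0.204  1.69   0.342  1.141  0.239] F [-0.36  0.45 -0.91] T [-0.17  0.2   0.01] w 19.1
d [ 0.1396 -0.1615  0.0508] turn 0 yaw0 29.55 len 0.219 t 26.2167
```

View pics/c17.png

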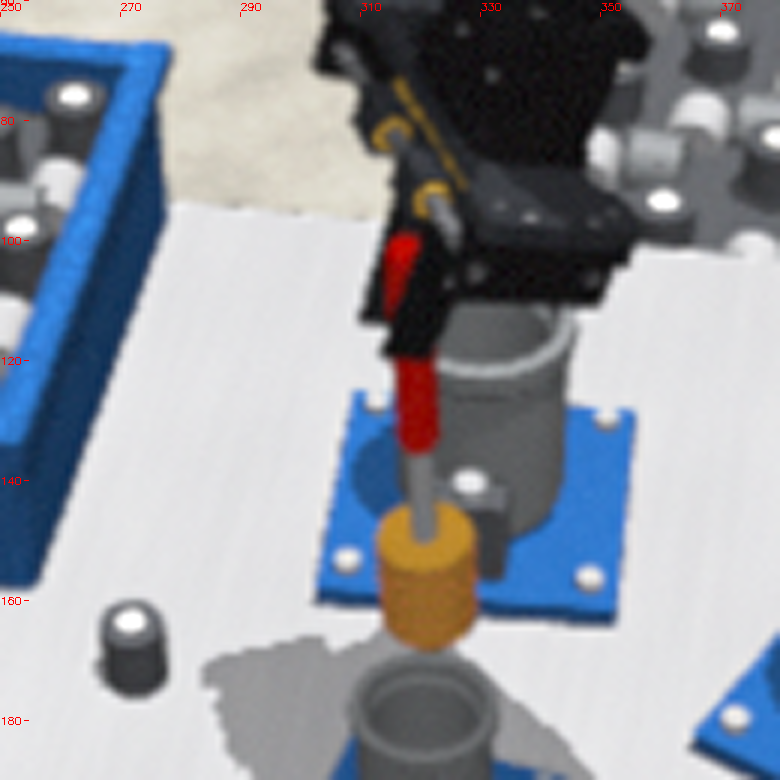

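```bash
python3 - <<'E'
from h import *
np.set_printoptions(precision=4,suppress=True)
h=onz('side',320.9,148.8,.226); f=onz('side',319.9,134,.282); print(h,f)
print(proj('side',[.5,-.2226,.3509]))
# predicted vertical brush through xy
for lx in(0,.003,.006,.009):
    o=np.array([.5,-.2226,.3509])+lx*np.array([.87,.49,0])
    print(lx,proj('side',[o-[0,0,.069],o-[0,0,.125]]))
print(onz('side',320.1,178.5,.105))
E
```

```text
[ 0.4892 -0.2257  0.226 ] [ 0.4912 -0.2225  0.282 ]
[316.353  113.0535]
0 [[316.6091 133.6538]
 [316.8021 149.1734]]
0.003 [[315.5415 133.9203]
 [315.7689 149.4391]]
0.006 [[314.4727 134.1872]
 [314.7346 149.7051]]
0.009 [[313.4029 134.4543]
 [313.6994 149.9714]]
[ 0.4922 -0.2279  0.105 ]
```

>>> {"fn": "carry_out", "kwargs": {"commands": [{"dx":0.014,"dy":-0.015,"dz":0.005,"turn":0.0,"fingers":0.0},{"dx":0.035,"dy":-0.038,"dz":0.013,"turn":0.0,"fingers":0.0},{"dx":0.059,"dy":-0.065,"dz":0.021,"turn":0.0,"fingers":0.0},{"dx":0.083,"dy":-0.092,"dz":0.03,"turn":0.0,"fingers":0.0},{"dx":0.107,"dy":-0.118,"dz":0.039,"turn":0.0,"fingers":0.0},{"dx":0.128,"dy":-0.141,"dz":0.046,"turn":0.0,"fingers":0.0},{"dx":0.14,"dy":-0.154,"dz":0.051,"turn":0.0,"fingers":0.0},{"dx":0.1437,"dy":-0.158,"dz":0.052,"turn":0.0,"fingers":0.0}]}}

```text
clock: 26.88
eef_pos: [0.5544, -0.007, 0.3443]
tool_rot: [0.953, 0.252, 0.16, -0.041]
contact_force: [-0.2, 0.2, -2.6]
grip_width: 0.202
```

```bash
python3 - <<'E'
from ov import *
st()
for n in("side","top"): cv2.imwrite(f"pics/{n}18.png",camera(n)[:,:,::-1])
crop('side','pics/side18.png',230,120,130,160,5,'pics/c18.png')
crop('top','pics/top18.png',250,120,110,90,6,'pics/c18t.png')
E
```

```text
t 26.8833 pos [ 0.5544 -0.007   0.3443] x [0.822 0.468 0.325] z [ 0.2835  0.1591 -0.9457] q [-0.239  0.181  1.736  0.268  0.995  0.694] F [-0.23  0.16 -2.62] T [-0.1   0.22 -0.04] w 19.2
```

View pics/c18.png

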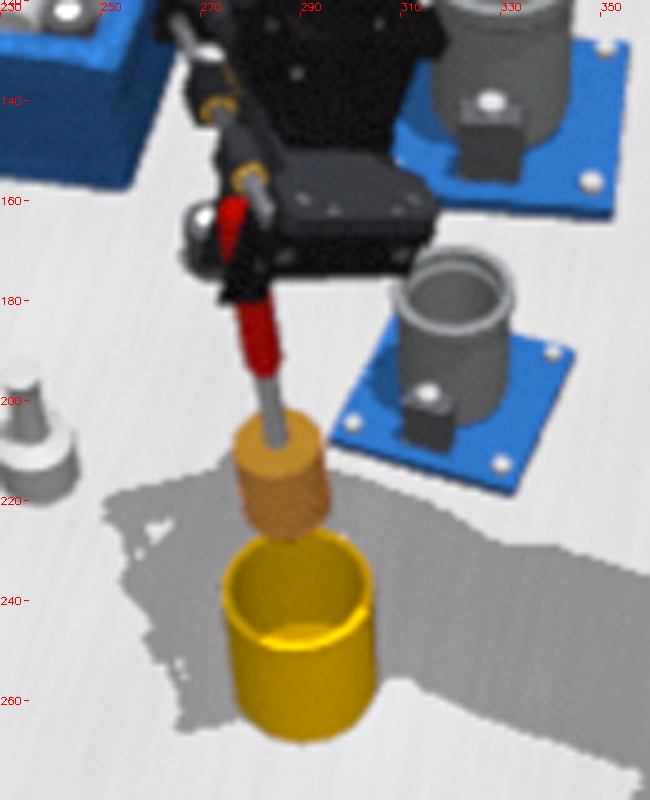

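View pics/c18t.png

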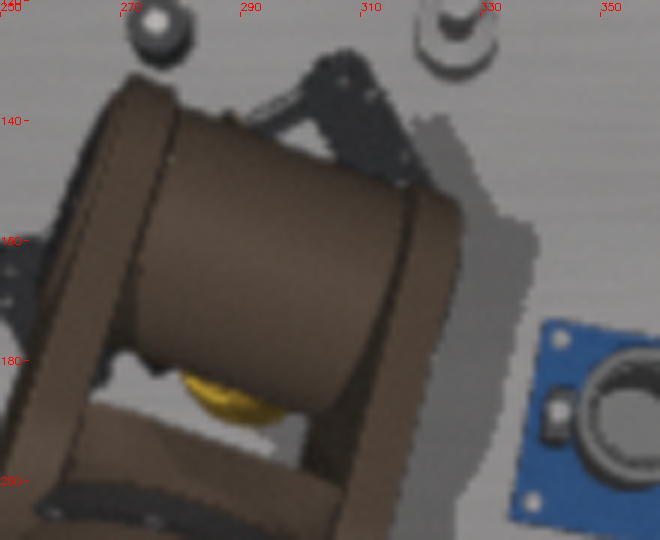

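```bash
python3 - <<'E'
from h import *
np.set_printoptions(precision=4,suppress=True)
h=onz('side',286,208.5,.2193); f=onz('side',282.8,193,.2755); print(h,f,'tip',h+(h-f)/.056*.065)
d=f-h;print(np.degrees(np.hypot(d[0],d[1])/.056))
print('pot', onz('side',289.8,237.3,.093))
t=h+(h-f)*65/56; print(proj('side',t))
E
```

```text
[ 0.5415 -0.009   0.2193] [ 0.5461 -0.0095  0.2755] tip [ 0.5362 -0.0084  0.1541]
4.7096336719400655
pot [ 0.5397 -0.0143  0.093 ]
[289.4441 225.1825]
```

```bash
python3 - <<'E'
from h import *
p=robot.observe()['eef_pos']
go(p+[.004,-.006,0]);go(p+[.004,-.006,-.05]);go(p+[.004,-.006,-.138])
E
```

```text
d [0.0005 0.0072 0.0002] turn 0 yaw0 29.66 len 0.007 t 26.9833
d [-0.0158  0.007   0.0475] turn 0 yaw0 29.66 len 0.051 t 26.9833
d [-0.0445  0.0067  0.1307] turn 0 yaw0 29.66 len 0.138 t 26.9833
```

>>> {"fn": "carry_out", "kwargs": {"commands": [{"dx":0.0,"dy":0.005,"dz":0.005,"turn":0.0,"fingers":0.0},{"dx":-0.008,"dy":0.007,"dz":0.025,"turn":0.0,"fingers":0.0},{"dx":-0.0158,"dy":0.007,"dz":0.0475,"turn":0.0,"fingers":0.0},{"dx":-0.024,"dy":0.007,"dz":0.071,"turn":0.0,"fingers":0.0},{"dx":-0.032,"dy":0.007,"dz":0.094,"turn":0.0,"fingers":0.0},{"dx":-0.038,"dy":0.007,"dz":0.112,"turn":0.0,"fingers":0.0},{"dx":-0.0425,"dy":0.007,"dz":0.125,"turn":0.0,"fingers":0.0},{"dx":-0.0445,"dy":0.007,"dz":0.1305,"turn":0.0,"fingers":0.0}]}}

```text
clock: 27.65
eef_pos: [0.5585, -0.0178, 0.2065]
tool_rot: [0.954, 0.25, 0.16, -0.04]
contact_force: [-0.5, 0.5, -1.9]
grip_width: 0.203
```

```bash
python3 - <<'E'
from ov import *
st()
cv2.imwrite("pics/side19.png",camera("side")[:,:,::-1])
crop('side','pics/side19.png',230,160,130,120,6,'pics/c19.png')
E
```

```text
t 27.65 pos [ 0.5585 -0.0178  0.2065] x [0.824 0.464 0.325] z [ 0.2848  0.1568 -0.9457] q [-0.258  0.335  1.926  0.369  0.67   0.534] F [-0.51  0.49 -1.92] T [-0.16  0.19 -0.03] w 19.3
```

View pics/c19.png

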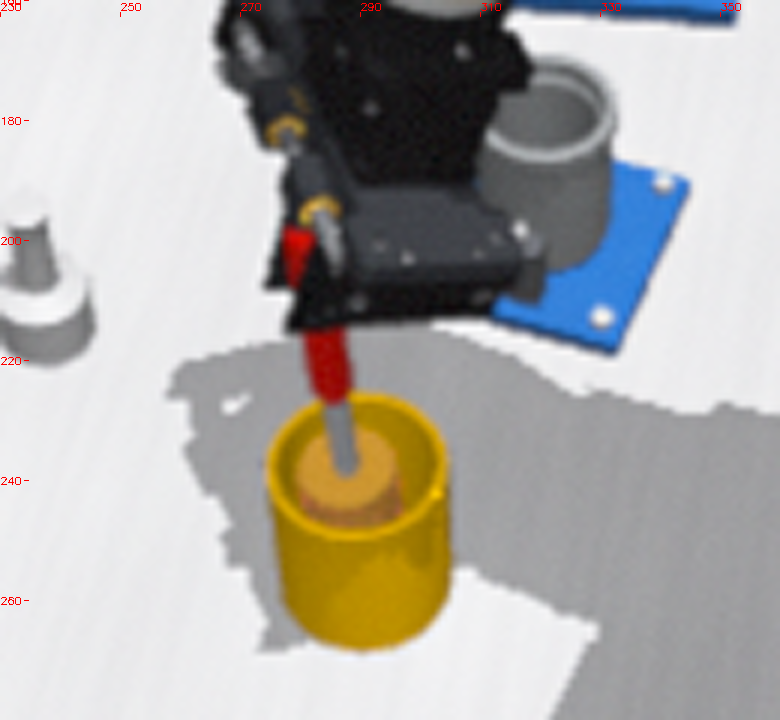

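>>> {"fn": "carry_out", "kwargs": {"commands": [{"dx":-0.001,"dy":-0.001,"dz":0.003,"turn":0.0,"fingers":0.0},{"dx":-0.0016,"dy":-0.002,"dz":0.0047,"turn":0.0,"fingers":0.0},{"dx":-0.002,"dy":-0.003,"dz":0.0057,"turn":0.0,"fingers":0.0},{"dx":-0.0023,"dy":-0.003,"dz":0.0066,"turn":0.0,"fingers":0.0},{"dx":-0.0026,"dy":-0.003,"dz":0.0076,"turn":0.0,"fingers":0.0},{"dx":-0.003,"dy":-0.003,"dz":0.0085,"turn":0.0,"fingers":0.0},{"dx":-0.003,"dy":-0.003,"dz":0.0085,"turn":0.0,"fingers":0.0},{"dx":-0.003,"dy":-0.003,"dz":0.0085,"turn":0.0,"fingers":0.0}]}}

```text
clock: 28.37
eef_pos: [0.5579, -0.0136, 0.2004]
tool_rot: [0.954, 0.251, 0.162, -0.04]
contact_force: [0.6, -0.7, -1.6]
grip_width: 0.204
```

```bash
python3 - <<'E'
from ov import *
st()
E
```

```text
t 28.3667 pos [ 0.5579 -0.0136  0.2004] x [0.821 0.466 0.328] z [ 0.2882  0.1569 -0.9446] q [-0.25   0.341  1.938  0.379  0.649  0.527] F [ 0.6  -0.66 -1.64] T [-0.14  0.17 -0.05] w 19.4
```

>>> {"fn": "carry_out", "kwargs": {"commands": [{"dx":-0.0003,"dy":0.0,"dz":0.001,"turn":0.0,"fingers":0.0},{"dx":-0.0007,"dy":0.0,"dz":0.002,"turn":0.0,"fingers":0.0},{"dx":-0.001,"dy":0.0,"dz":0.0028,"turn":0.0,"fingers":0.0},{"dx":-0.001,"dy":0.0,"dz":0.003,"turn":0.0,"fingers":0.0},{"dx":-0.0012,"dy":0.0,"dz":0.0034,"turn":0.0,"fingers":0.0},{"dx":-0.0012,"dy":0.0,"dz":0.0034,"turn":0.0,"fingers":0.0},{"dx":-0.0012,"dy":0.0,"dz":0.0034,"turn":0.0,"fingers":0.0},{"dx":-0.0012,"dy":0.0,"dz":0.0034,"turn":0.0,"fingers":0.0}]}}

```text
clock: 29.03
eef_pos: [0.5589, -0.0137, 0.1984]
tool_rot: [0.953, 0.251, 0.163, -0.039]
contact_force: [-2.7, 0.9, 14.1]
grip_width: 0.202
```

```bash
python3 - <<'E'
from ov import *
st()
cv2.imwrite("pics/side20.png",camera("side")[:,:,::-1])
crop('side','pics/side20.png',230,160,130,120,6,'pics/c20.png')
E
```

```text
t 29.0333 pos [ 0.5589 -0.0137  0.1984] x [0.821 0.466 0.331] z [ 0.2915  0.1566 -0.9437] q [-0.25   0.344  1.94   0.384  0.64   0.521] F [-2.7   0.89 14.13] T [0.55 0.27 0.1 ] w 19.2
```

View pics/c20.png

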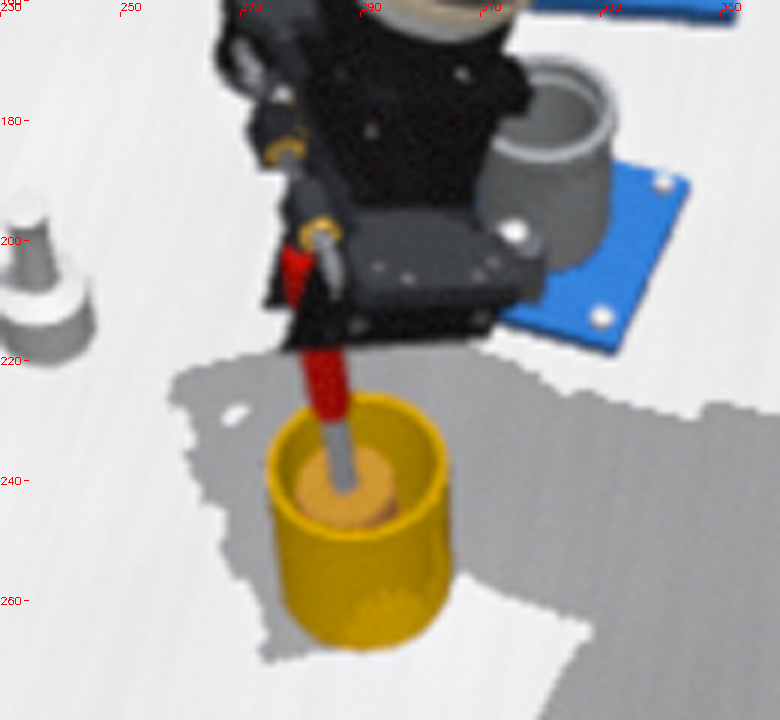

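>>> {"fn": "carry_out", "kwargs": {"commands": [{"dx":0.0003,"dy":0.0,"dz":-0.001,"turn":0.0,"fingers":0.0},{"dx":0.0003,"dy":0.0,"dz":-0.001,"turn":0.0,"fingers":0.03},{"dx":0.0003,"dy":0.0,"dz":-0.001,"turn":0.0,"fingers":0.06},{"dx":0.0003,"dy":0.0,"dz":-0.001,"turn":0.0,"fingers":0.07},{"dx":0.0003,"dy":0.0,"dz":-0.001,"turn":0.0,"fingers":0.07},{"dx":0.0003,"dy":0.0,"dz":-0.001,"turn":0.0,"fingers":0.07},{"dx":0.0003,"dy":0.0,"dz":-0.001,"turn":0.0,"fingers":0.07},{"dx":0.0003,"dy":0.0,"dz":-0.001,"turn":0.0,"fingers":0.07}]}}

```text
clock: 29.75
eef_pos: [0.5579, -0.0137, 0.1977]
tool_rot: [0.954, 0.251, 0.161, -0.04]
contact_force: [-0.0, 1.2, 0.1]
grip_width: 0.642
```

```bash
python3 - <<'E'
from ov import *
st()
cv2.imwrite("pics/side21.png",camera("side")[:,:,::-1])
crop('side','pics/side21.png',230,160,130,120,6,'pics/c21.png')
E
```

```text
t 29.75 pos [ 0.5579 -0.0137  0.1977] x [0.822 0.466 0.328] z [ 0.288   0.1569 -0.9447] q [-0.25   0.345  1.941  0.382  0.642  0.523] F [-0.03  1.15  0.1 ] T [-0.13  0.18 -0.01] w 61.0
```

View pics/c21.png

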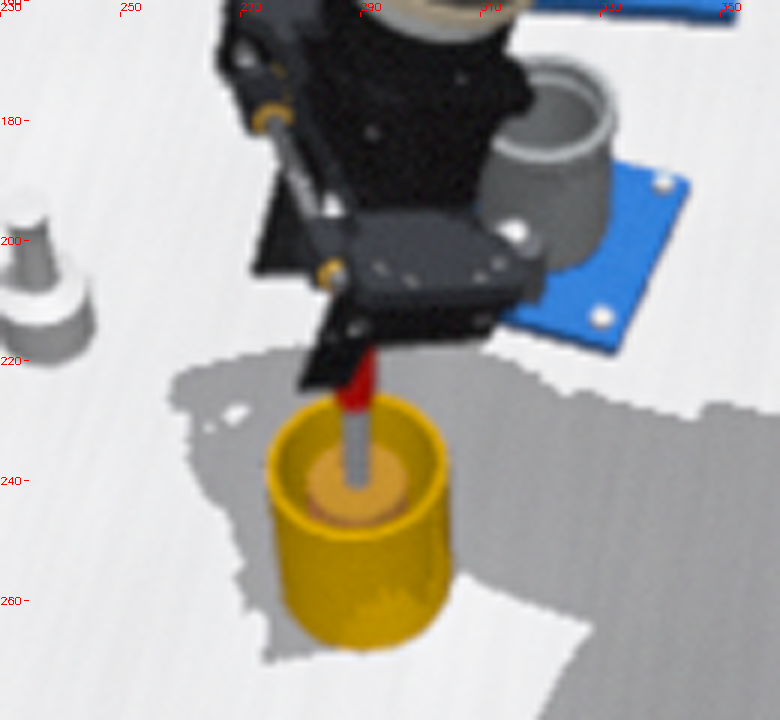

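```bash
python3 - <<'E'
from ov import *
p=onz('side',289.5,241,.075); q=onz('side',289.3,226,.129+.004)
s=robot.observe(); r=R.from_quat(s['tool_rot'])
print(p,q, r.inv().apply(q-s['eef_pos']), r.inv().apply(p-s['eef_pos']))
E
```

```text
[ 0.54155242 -0.01493414  0.075     ] [ 0.54035428 -0.02147753  0.133     ] [-0.03922103 -0.00217143  0.05486371] [-0.05420299 -0.00758831  0.1110282 ]
```

>>> {"fn": "carry_out", "kwargs": {"commands": [{"dx":-0.01,"dy":0.0,"dz":-0.0035,"turn":0.0,"fingers":0.08},{"dx":-0.025,"dy":0.0,"dz":-0.009,"turn":0.0,"fingers":0.08},{"dx":-0.045,"dy":0.0,"dz":-0.0155,"turn":0.0,"fingers":0.08},{"dx":-0.065,"dy":0.0,"dz":-0.0225,"turn":0.0,"fingers":0.08},{"dx":-0.085,"dy":0.0,"dz":-0.03,"turn":0.0,"fingers":0.08},{"dx":-0.095,"dy":0.0,"dz":-0.04,"turn":0.0,"fingers":0.08},{"dx":-0.09,"dy":0.0,"dz":-0.065,"turn":0.0,"fingers":0.08},{"dx":-0.08,"dy":0.0,"dz":-0.09,"turn":0.0,"fingers":0.08}]}}

```text
clock: 30.47
eef_pos: [0.4642, -0.0656, 0.2564]
tool_rot: [0.954, 0.25, 0.16, -0.04]
contact_force: [0.1, 0.2, 0.5]
grip_width: 0.841
```

```bash
python3 - <<'E'
from ov import *
st()
for n in("side","top"): cv2.imwrite(f"pics/{n}22.png",camera(n)[:,:,::-1])
E
```

```text
t 30.4667 pos [ 0.4642 -0.0656  0.2564] x [0.823 0.465 0.326] z [ 0.2854  0.1574 -0.9454] q [-0.433  0.147  2.035  0.377  0.794  0.381] F [0.07 0.22 0.51] T [-0.06  0.12  0.  ] w 80.0
```

View pics/side22.png

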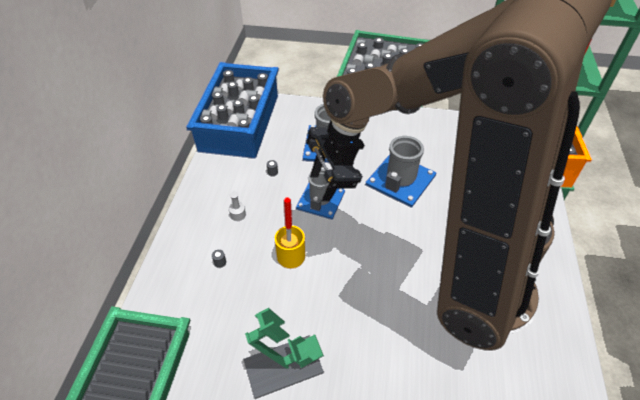

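View pics/top22.png

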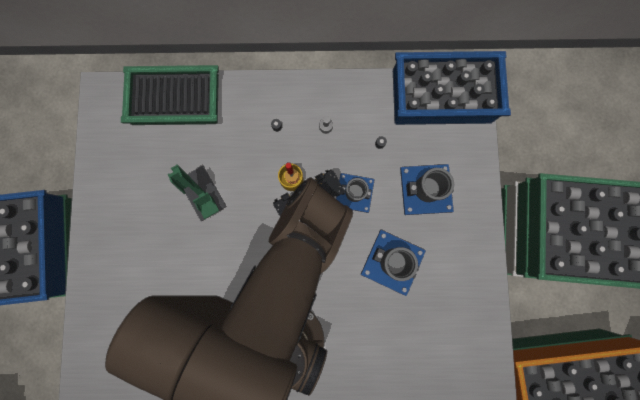

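>>> {"fn": "carry_out", "kwargs": {"commands": [{"dx":0.0,"dy":0.0,"dz":-0.02,"turn":0.0,"fingers":0.08},{"dx":0.0,"dy":0.0,"dz":-0.04,"turn":0.0,"fingers":0.08},{"dx":0.0,"dy":0.0,"dz":-0.05,"turn":0.0,"fingers":0.08},{"dx":0.0,"dy":0.0,"dz":-0.05,"turn":0.0,"fingers":0.08},{"dx":0.0,"dy":0.0,"dz":-0.05,"turn":0.0,"fingers":0.08},{"dx":0.0,"dy":0.0,"dz":-0.05,"turn":0.0,"fingers":0.08},{"dx":0.0,"dy":0.0,"dz":-0.05,"turn":0.0,"fingers":0.08},{"dx":0.0,"dy":0.0,"dz":-0.05,"turn":0.0,"fingers":0.08}]}}

```text
clock: 31.23
eef_pos: [0.4517, -0.0728, 0.3029]
tool_rot: [0.954, 0.251, 0.161, -0.04]
contact_force: [0.1, -0.4, -0.2]
grip_width: 0.839
```

```bash
python3 - <<'E'
from ov import *
import rig
st()
cv2.imwrite("pics/side23.png",camera("side")[:,:,::-1])
crop('side','pics/side23.png',200,150,140,120,5,'pics/c23.png')
print(np.abs(cv2.imread('pics/side23.png')[220:275,205:310].astype(int)-cv2.imread('pics/side22.png')[220:275,205:310]).mean())
E
```

```text
t 31.2333 pos [ 0.4517 -0.0728  0.3029] x [0.822 0.466 0.327] z [ 0.2868  0.1576 -0.9449] q [-0.464  0.075  1.981  0.345  0.921  0.405] F [ 0.12 -0.4  -0.25] T [-0.1   0.19  0.01] w 79.8
6.832034632034632
```

View pics/c23.png

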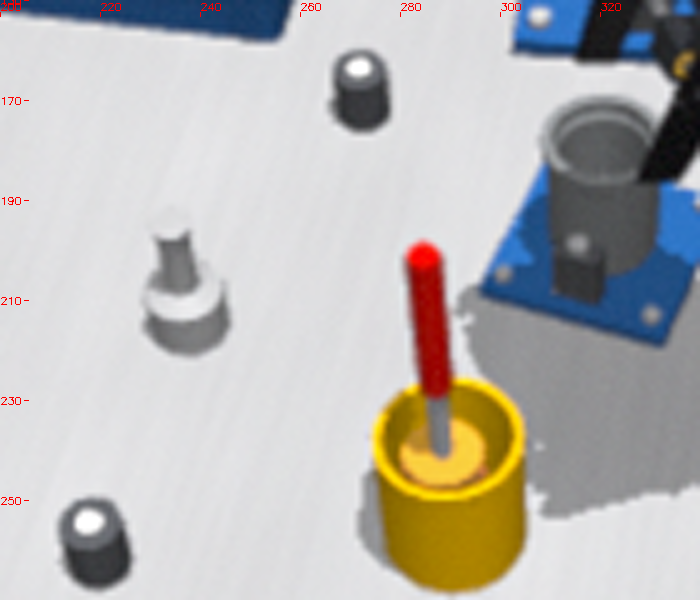

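>>> {"fn": "carry_out", "kwargs": {"commands": [{"dx":0.0,"dy":0.0,"dz":0.0,"turn":0.0,"fingers":0.08},{"dx":0.0,"dy":0.0,"dz":0.0,"turn":0.0,"fingers":0.08},{"dx":0.0,"dy":0.0,"dz":0.0,"turn":0.0,"fingers":0.08},{"dx":0.0,"dy":0.0,"dz":0.0,"turn":0.0,"fingers":0.08},{"dx":0.0,"dy":0.0,"dz":0.0,"turn":0.0,"fingers":0.08},{"dx":0.0,"dy":0.0,"dz":0.0,"turn":0.0,"fingers":0.08},{"dx":0.0,"dy":0.0,"dz":0.0,"turn":0.0,"fingers":0.08},{"dx":0.0,"dy":0.0,"dz":0.0,"turn":0.0,"fingers":0.08}]}}

```text
clock: 31.95
eef_pos: [0.4518, -0.073, 0.3038]
tool_rot: [0.954, 0.251, 0.162, -0.04]
contact_force: [0.2, -1.0, -0.4]
grip_width: 0.844
```

```bash
python3 - <<'E'
from ov import *
cv2.imwrite("pics/side24.png",camera("side")[:,:,::-1])
def top(f):
    m=cv2.imread(f)[185:245,265:310].astype(int); k=(m[:,:,2]>150)&(m[:,:,1]<60)&(m[:,:,0]<60)
    y,x=np.nonzero(k); t=y<y.min()+5; return x[t].mean()+265,y.min()+185,x.mean()+265,y.mean()+185
for i in(22,23,24): print(i,top(f'pics/side{i}.png'))
a=[cv2.imread(f'pics/side{i}.png')[190:260,265:310] for i in(22,23,24)]
cv2.imwrite('pics/c24.png',cv2.resize(np.hstack(a),None,fx=5,fy=5))
# expected vertical direction
print(proj('side',[[.541,-.016,.008],[.541,-.016,.238]]))
E
```

```text
22 (np.float64(286.88461538461536), np.int64(198), np.float64(287.93150684931504), np.float64(212.0958904109589))
23 (np.float64(284.34615384615387), np.int64(199), np.float64(285.7909090909091), np.float64(211.42727272727274))
24 (np.float64(283.4166666666667), np.int64(199), np.float64(285.03809523809525), np.float64(211.75238095238095))
[[291.00884283 254.77419896]
 [286.34928524 201.44300238]]
```

View pics/c24.png

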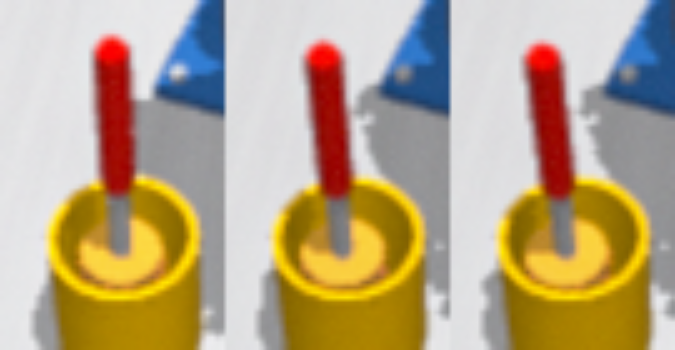

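>>> {"fn": "carry_out", "kwargs": {"commands": [{"dx":0.0,"dy":0.0,"dz":0.0,"turn":0.0,"fingers":0.08},{"dx":0.0,"dy":0.0,"dz":0.0,"turn":0.0,"fingers":0.08},{"dx":0.0,"dy":0.0,"dz":0.0,"turn":0.0,"fingers":0.08},{"dx":0.0,"dy":0.0,"dz":0.0,"turn":0.0,"fingers":0.08},{"dx":0.0,"dy":0.0,"dz":0.0,"turn":0.0,"fingers":0.08},{"dx":0.0,"dy":0.0,"dz":0.0,"turn":0.0,"fingers":0.08},{"dx":0.0,"dy":0.0,"dz":0.0,"turn":0.0,"fingers":0.08},{"dx":0.0,"dy":0.0,"dz":0.0,"turn":0.0,"fingers":0.08}]}}

```text
clock: 32.67
eef_pos: [0.4518, -0.073, 0.3038]
tool_rot: [0.954, 0.251, 0.162, -0.04]
contact_force: [0.6, 0.8, -0.1]
grip_width: 0.838
```

>>> {"fn": "carry_out", "kwargs": {"commands": [{"dx":0.0,"dy":0.0,"dz":0.0,"turn":0.0,"fingers":0.08},{"dx":0.0,"dy":0.0,"dz":0.0,"turn":0.0,"fingers":0.08},{"dx":0.0,"dy":0.0,"dz":0.0,"turn":0.0,"fingers":0.08},{"dx":0.0,"dy":0.0,"dz":0.0,"turn":0.0,"fingers":0.08},{"dx":0.0,"dy":0.0,"dz":0.0,"turn":0.0,"fingers":0.08},{"dx":0.0,"dy":0.0,"dz":0.0,"turn":0.0,"fingers":0.08},{"dx":0.0,"dy":0.0,"dz":0.0,"turn":0.0,"fingers":0.08},{"dx":0.0,"dy":0.0,"dz":0.0,"turn":0.0,"fingers":0.08}]}}

```text
clock: 33.33
eef_pos: [0.4518, -0.073, 0.3038]
tool_rot: [0.954, 0.251, 0.162, -0.04]
contact_force: [0.3, 0.4, -0.1]
grip_width: 0.842
```

```bash
python3 - <<'E'
from ov import *
for i in(25,26): cv2.imwrite(f"pics/side{i}.png",camera("side")[:,:,::-1])
def top(f):
    m=cv2.imread(f)[185:245,265:310].astype(int); k=(m[:,:,2]>150)&(m[:,:,1]<60)&(m[:,:,0]<60)
    y,x=np.nonzero(k); t=y<y.min()+5; return x[t].mean()+265,y.min()+185,x.mean()+265,y.mean()+185
for i in(24,25,26): print(i,top(f'pics/side{i}.png'))
a=[cv2.imread(f'pics/side{i}.png')[190:270,265:310] for i in(24,25,26)]
cv2.imwrite('pics/c26.png',cv2.resize(np.hstack(a),None,fx=5,fy=5))
E
```

```text
24 (np.float64(283.4166666666667), np.int64(199), np.float64(285.03809523809525), np.float64(211.75238095238095))
25 (np.float64(284.34615384615387), np.int64(199), np.float64(285.75454545454545), np.float64(211.44545454545454))
26 (np.float64(285.5925925925926), np.int64(199), np.float64(286.64814814814815), np.float64(210.9537037037037))
```

View pics/c26.png

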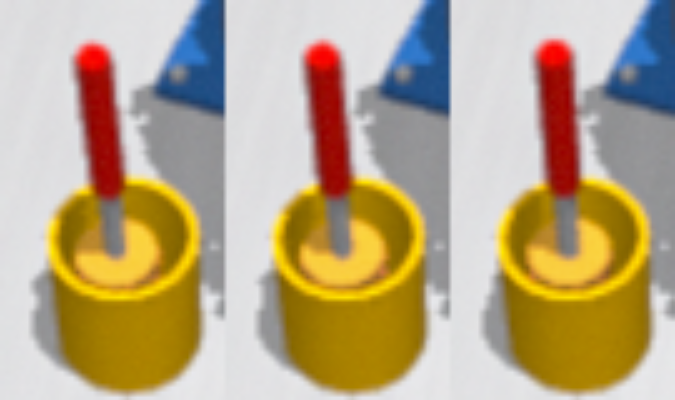

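>>> {"fn": "carry_out", "kwargs": {"commands": [{"dx":0.0,"dy":0.0,"dz":0.0,"turn":0.0,"fingers":0.08},{"dx":0.0,"dy":0.0,"dz":0.0,"turn":0.0,"fingers":0.08},{"dx":0.0,"dy":0.0,"dz":0.0,"turn":0.0,"fingers":0.08},{"dx":0.0,"dy":0.0,"dz":0.0,"turn":0.0,"fingers":0.08},{"dx":0.0,"dy":0.0,"dz":0.0,"turn":0.0,"fingers":0.08},{"dx":0.0,"dy":0.0,"dz":0.0,"turn":0.0,"fingers":0.08},{"dx":0.0,"dy":0.0,"dz":0.0,"turn":0.0,"fingers":0.08},{"dx":0.0,"dy":0.0,"dz":0.0,"turn":0.0,"fingers":0.08}]}}

```text
clock: 34.1
eef_pos: [0.4518, -0.073, 0.3038]
tool_rot: [0.954, 0.251, 0.161, -0.04]
contact_force: [-0.1, 0.6, 0.6]
grip_width: 0.845
```

>>> {"fn": "carry_out", "kwargs": {"commands": [{"dx":0.0,"dy":0.0,"dz":0.0,"turn":0.0,"fingers":0.08},{"dx":0.0,"dy":0.0,"dz":0.0,"turn":0.0,"fingers":0.08},{"dx":0.0,"dy":0.0,"dz":0.0,"turn":0.0,"fingers":0.08},{"dx":0.0,"dy":0.0,"dz":0.0,"turn":0.0,"fingers":0.08},{"dx":0.0,"dy":0.0,"dz":0.0,"turn":0.0,"fingers":0.08},{"dx":0.0,"dy":0.0,"dz":0.0,"turn":0.0,"fingers":0.08},{"dx":0.0,"dy":0.0,"dz":0.0,"turn":0.0,"fingers":0.08},{"dx":0.0,"dy":0.0,"dz":0.0,"turn":0.0,"fingers":0.08}]}}

```text
clock: 34.77
eef_pos: [0.4518, -0.073, 0.3038]
tool_rot: [0.954, 0.251, 0.162, -0.04]
contact_force: [0.0, 0.4, -0.0]
grip_width: 0.841
```

>>> {"fn": "carry_out", "kwargs": {"commands": [{"dx":0.0,"dy":0.0,"dz":0.0,"turn":0.0,"fingers":0.08},{"dx":0.0,"dy":0.0,"dz":0.0,"turn":0.0,"fingers":0.08},{"dx":0.0,"dy":0.0,"dz":0.0,"turn":0.0,"fingers":0.08},{"dx":0.0,"dy":0.0,"dz":0.0,"turn":0.0,"fingers":0.08},{"dx":0.0,"dy":0.0,"dz":0.0,"turn":0.0,"fingers":0.08},{"dx":0.0,"dy":0.0,"dz":0.0,"turn":0.0,"fingers":0.08},{"dx":0.0,"dy":0.0,"dz":0.0,"turn":0.0,"fingers":0.08},{"dx":0.0,"dy":0.0,"dz":0.0,"turn":0.0,"fingers":0.08}]}}

```text
clock: 35.43
eef_pos: [0.4518, -0.073, 0.3038]
tool_rot: [0.954, 0.251, 0.162, -0.04]
contact_force: [-0.4, 0.4, -0.6]
grip_width: 0.843
```

>>> {"fn": "carry_out", "kwargs": {"commands": [{"dx":0.0,"dy":0.0,"dz":0.0,"turn":0.0,"fingers":0.08},{"dx":0.0,"dy":0.0,"dz":0.0,"turn":0.0,"fingers":0.08},{"dx":0.0,"dy":0.0,"dz":0.0,"turn":0.0,"fingers":0.08},{"dx":0.0,"dy":0.0,"dz":0.0,"turn":0.0,"fingers":0.08},{"dx":0.0,"dy":0.0,"dz":0.0,"turn":0.0,"fingers":0.08},{"dx":0.0,"dy":0.0,"dz":0.0,"turn":0.0,"fingers":0.08},{"dx":0.0,"dy":0.0,"dz":0.0,"turn":0.0,"fingers":0.08},{"dx":0.0,"dy":0.0,"dz":0.0,"turn":0.0,"fingers":0.08}]}}

```text
clock: 36.1
eef_pos: [0.4518, -0.073, 0.3038]
tool_rot: [0.954, 0.251, 0.162, -0.04]
contact_force: [-0.3, 0.6, 0.2]
grip_width: 0.842
```

```bash
python3 - <<'E'
from ov import *
def top(m):
    m=m[185:245,265:310].astype(int); k=(m[:,:,0]>150)&(m[:,:,1]<60)&(m[:,:,2]<60)
    y,x=np.nonzero(k); t=y<y.min()+5; return round(x[t].mean()+265,1),y.min()+185,round(x.mean()+265,2),round(y.mean()+185,2)
for i in range(10):
    m=camera("side"); print(top(m))
cv2.imwrite("pics/side27.png",m[:,:,::-1]); print(robot.observe()['clock'])
E
```

```text
(np.float64(284.7), np.int64(199), np.float64(286.2), np.float64(211.49))
(np.float64(284.6), np.int64(199), np.float64(286.15), np.float64(211.5))
(np.float64(284.6), np.int64(199), np.float64(286.16), np.float64(211.32))
(np.float64(284.7), np.int64(199), np.float64(286.17), np.float64(211.26))
(np.float64(284.6), np.int64(199), np.float64(286.14), np.float64(211.6))
(np.float64(284.7), np.int64(199), np.float64(286.14), np.float64(211.71))
(np.float64(284.6), np.int64(199), np.float64(286.16), np.float64(211.44))
(np.float64(284.7), np.int64(199), np.float64(286.15), np.float64(211.35))
(np.float64(284.8), np.int64(199), np.float64(286.25), np.float64(211.52))
(np.float64(284.8), np.int64(199), np.float64(286.23), np.float64(211.43))
36.6
```

The brush has settled and is standing still. Taking a last look at both views before handing in.

```bash
python3 - <<'E'
from ov import *
t=camera("top"); cv2.imwrite("pics/top28.png",t[:,:,::-1])
cv2.imwrite("pics/f.png",np.hstack([cv2.imread('pics/side27.png')[120:290,190:350],cv2.imread('pics/top28.png')[90:260,240:400]]).repeat(2,0).repeat(2,1))
a=cv2.imread('pics/side0.png').astype(int);b=cv2.imread('pics/side27.png').astype(int)
for n,(x,y,w,h) in dict(ra=(210,245,20,25),rb=(264,158,16,20),gauge=(226,190,22,34),pot=(272,248,35,22)).items(): print(n,np.abs(a-b)[y:y+h,x:x+w].mean())
E
```

```text
ra 17.670666666666666
rb 17.379166666666666
gauge 20.590463458110516
pot 14.6012987012987
```

View pics/f.png

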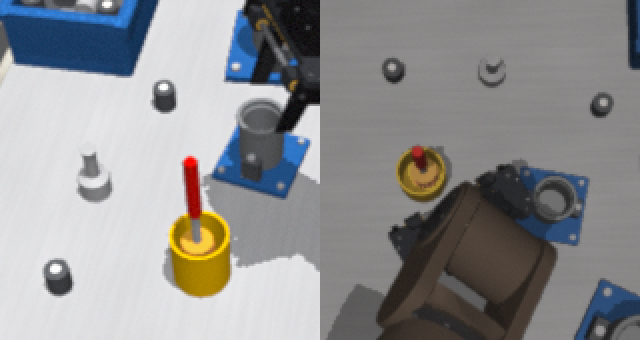

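```bash
python3 -c "
from rig import hand_in
print(hand_in())"
```

```text
the job is handed in; nothing more can be done
None
```

The job is done and handed in at about 36.7 s. The brush is standing in the yellow pot, let go of and still. One check disagreed with the limits: joint 3 read slightly below its stated range for part of the run.

**What I did**
- **Tilting the tool:** pointing straight down, the gripper's body would have hit the leaning handle. I commanded moves beyond the arm's reach until the tool had tilted about 19°, which let it take the shank.
- **Bore:** I lowered the brush about 40 mm into the small casting and let go. It slid down and stood on the floor. I then took it again by the upper handle.
- **Strokes:** I made three strokes, each about 58–62 mm up the 85 mm bore and back down. The first and third ended with about 17 N measured on the floor. I did not read the force at the bottom of the second. It was commanded about 1 mm past the floor and held there for about 0.25 s.
- **Pot:** I lowered the brush until it touched the pot floor at about 14 N, opened the gripper and backed away.

**Last checks**
- The brush rocked for a few seconds after release. Ten pictures over 0.5 s then showed it still, to about 0.1 pixel.
- The pot is upright in its place. By eye, both rollers and the plug gauge have not moved. A pixel comparison with the first picture did not settle it: all the regions differed by a similar amount, perhaps from a change in brightness.
- The gripper is clear of everything, and the highest wrist force I saw was about 17 N.

**What disagreed**
- Joint 3 read 0.047–0.048 rad during the tilting, against a stated lower limit of 0.05. I can't tell whether that counts as passing the range.
- The top camera disagreed with the side camera by 5–10 mm. I relied on the side camera, which matched the gripper's known position to about 1 pixel.

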